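Pack the advent candle set

TASK

Pack the advent set in the wooden tray: stand each of the three new, full-height candles upright in the nest of its own colour, setting it down gently and not dropping it, and push the stick lighter down into the spring clip, either way round, until it snaps fully home. Leave the two burnt-down candles where they stand, and let go of everything at the end.

Things in the scene. Friction and masses are not known exactly. Their poses are not given: they have to be found in the camera images.
- candle_violet: new, unburnt violet pillar candle, 50 mm across, 75 mm tall (plus a thin white wick), standing loose on the table, about 0.13 kg. Origin at the centre of its underside, z up along the candle
- candle_pink: new, unburnt pink pillar candle, 50 mm across, 75 mm tall (plus a thin white wick), standing loose on the table, about 0.13 kg. Origin at the centre of its underside, z up along the candle
- candle_ivory: new, unburnt ivory pillar candle, 50 mm across, 75 mm tall (plus a thin white wick), standing loose on the table, about 0.13 kg. Origin at the centre of its underside, z up along the candle
- nest_violet: violet round dish fixed on the tray floor for the violet candle: 78 mm outside, 70 mm inside, rim 12 mm and inner floor 4 mm above its origin. Origin at the centre of its underside, 6 mm above the table. The three nests stand in a row along the tray's long side, 85 mm apart; their order changes.
- nest_pink: pink round dish fixed on the tray floor for the pink candle: 78 mm outside, 70 mm inside, rim 12 mm and inner floor 4 mm above its origin. Origin at the centre of its underside, 6 mm above the table. The tray is fixed: wood, 310 x 210 mm, floor 6 mm thick, rim 22 mm above the table, long side within 0.2 rad of world x; its place and angle change.
- nest_ivory: ivory round dish fixed on the tray floor for the ivory candle: 78 mm outside, 70 mm inside, rim 12 mm and inner floor 4 mm above its origin. Origin at the centre of its underside, 6 mm above the table. A seated candle's underside is 10 mm above the table.
- lighter: stick lighter lying loose, roughly along world y, 0.08 kg: black handle 60 x 18 x 18 mm in the middle (red tab), at each end of it a round barrel 16 mm in diameter out to 63 mm from the middle (one steel, one black), a thin nozzle to 80 mm at the steel end. Origin mid-handle on the axis, 9 mm above the table; x along it to the nozzle
- clip: steel spring clip on the tray, 90 mm beside the nests' row. Origin at its middle, 6 mm above the table; x along the lighter's line. Jaw pairs 46 mm either side (x), 14 mm wide, 45 mm tall, grip the barrels; 78 mm free between, 40 mm beside the handle. Lighter pushed straight down meets them at axis height about 36 mm over the origin, needs up to 12 N, snaps home at 22 mm. Takes 2 mm side error
- stub_violet: burnt-down violet candle, 50 mm across like the new one but only 38 mm tall, black wick and dark pool on top; stands loose on the table and must stay there. Origin at the centre of its underside
- stub_pink: burnt-down pink candle, 50 mm across like the new one but only 38 mm tall, black wick and dark pool on top; stands loose on the table and must stay there. Origin at the centre of its underside
Not all that is in view belongs to the job. Leave any orange look-alike of the candle_violet alone. There is more than one size of the lighter; the job needs the larger.

How it is judged (in metres and radians):
At the end, for the whole second after the job is handed in: each new candle upright (0.1 rad) on the floor of its colour's nest (centre within 13 mm); lighter in the clip, axis 18 to 25 mm above the clip's origin, within 12 mm along, 6 mm across, 0.1 rad; all released, at rest; burnt-down candles within 3 cm of their start (horizontal distance between candle_violet and nest_violet below 0.013 m and z of candle_violet in the frame of nest_violet below 0.008 m and angle between each of candle_violet, candle_pink, candle_ivory's own z axis and vertical below 0.1 rad and linear speed of each of candle_violet, candle_pink, candle_ivory, lighter below 0.02 m/s and horizontal distance between candle_pink and nest_pink below 0.013 m and z of candle_pink in the frame of nest_pink below 0.008 m and horizontal distance between candle_ivory and nest_ivory below 0.013 m and z of candle_ivory in the frame of nest_ivory below 0.008 m and z of lighter in the frame of clip between 0.018 and 0.025 m and x of lighter in the frame of clip between -0.012 and 0.012 m and y of lighter in the frame of clip between -0.006 and 0.006 m and angle between the x axis of lighter and the x axis of clip, either way round below 0.1 rad and distance of each of stub_violet, stub_pink from where it was at the start of the episode below 0.03 m); the robot touches nothing.
It fails at once if the violet candle is dropped into its nest (lands faster than 0.6 m/s, a fall of about 2 cm) (horizontal distance between candle_violet and nest_violet below 0.03 m and z of candle_violet in the frame of nest_violet below 0.01 m and linear speed of candle_violet above 0.6 m/s).
It fails at once if the pink candle is dropped into its nest (lands faster than 0.6 m/s, a fall of about 2 cm) (horizontal distance between candle_pink and nest_pink below 0.03 m and z of candle_pink in the frame of nest_pink below 0.01 m and linear speed of candle_pink above 0.6 m/s).
It fails at once if the ivory candle is dropped into its nest (lands faster than 0.6 m/s, a fall of about 2 cm) (horizontal distance between candle_ivory and nest_ivory below 0.03 m and z of candle_ivory in the frame of nest_ivory below 0.01 m and linear speed of candle_ivory above 0.6 m/s).
It fails at once if the burnt-down violet candle is moved by more than 3 cm (distance of stub_violet from where it was at the start of the episode above 0.03 m).
It fails at once if the burnt-down pink candle is moved by more than 3 cm (distance of stub_pink from where it was at the start of the episode above 0.03 m).
It also fails if it takes over 115 s, if anything falls off the work surface, if the arm or the gripper's body presses on something with over 40 N, if the wrist force passes 120 N, or if a joint passes its speed limit or range.

ROBOT

A 6-joint arm with a two-finger parallel gripper is mounted at the origin on the work surface. World frame = base frame: x ahead of the robot, y to its left, z up, the work surface at z = 0. Lengths are in m, angles in degrees, forces in N, time in s.
With the tool pointing down it reaches from about 0.25 to 0.725 m from the base axis. Payload 9.7 kg.
Tool frame: the origin (TCP) lies midway between the tips of the shut fingers; the grasp point (between the pads) lies 19 mm behind it; z points along the fingers, y is the direction in which the jaws open and shut (so a half turn about z gives the same grasp; the last joint's range is limited). The gripper opens to 85 mm and grips with 20 to 120 N. Pads are 22 mm wide; open, the fingers measure 114 mm over their backs; the gripper's body (76 mm by 85 mm) begins 54 mm behind the grasp point. The pads swing forward as they close: fully open they stand 13 mm farther back than shut.
Start: joints at [66.062, 4.979, 10.078, 95.1, 0, 90], TCP at [0.223, 0.503, 0.231] pointing down, gripper open.
Joint ranges: [-179.16, 179.16], [-48.56, 103.87], [-65.8, 70.77], [-126.05, 130.52], [-82.76, 87.17], [-180, 180]. Speed limits (degrees/s): [127.2, 127.2, 147.25, 180, 180, 180].

INTERFACE

Orientations are given as [roll, pitch, yaw] about the fixed x, y, z axes, in that order (R = Rz(yaw) Ry(pitch) Rx(roll)).
In Python, from workcell import bot, camera, recognise gives the robot as it stands. The module is installed in compiled form; this text tells all that it offers.
- The arm moves only by the tool apply_moves, never from a script. Its argument "targets" is one flat list of numbers, 7 for each row, row after row: the shift along the world's x, y, z in units of 30 mm (1.0 is 30 mm), then the turn, a rotation vector about the world's x, y, z in units of 6 degrees (1.0 is 6 degrees), then the opening, from 0 (shut) to 1 (fully open). A call has 1 to 5 rows; each row is the pose to reach, as a shift and turn from the pose commanded when the call began; what a row does not reach only later rows make up. A row lasts 1/10 s, in which the tool goes at most 50 mm and 8.59 degrees, less where a joint would pass 70% of its speed; a pose out of reach is approached as far as the arm can. A call with a gripper value outside its range is refused whole. The fingers move at their own pace and stop on an object; "newtons" is the grip in N (left out, the last holds). Time passes only in rows, so rows that repeat a pose let the fingers close. It gives the time, the measured TCP pose, the force and the opening at its end, in the units of the state.
- bot.get_obs(): the state, without advancing time (a new reading comes with each control period).
- camera(name): name is "scene" or "side" or "wrist"; returns a dict with "img" (480x640x3 uint8, red, green, blue), "intrinsics" (3x3 intrinsics, pixels), "k1" (the pictures are not rectified: a ray, as slopes to the right and down, at radius r is drawn at 1 + k1 r^2 times it, then the intrinsics apply), "origin" and "rotation" of the camera in the world. Camera axes: x right, y up, looking along -z (the intrinsics and any distortion apply to the point x, -y, -z); pixel columns grow to the right and rows downward; lengths in m; the calibration is good to about 2 mm. A picture is of the moment at which its call begins. There is no depth.
- bot.job_done(): hands the job in, once; it reports no verdict.
Trained networks look in the newest picture that a camera, given by its name, has taken for a name from the list of things; names that differ only in an ending like _2 or _b are one class to them, and where a whole thing is asked for, a point or a joint stands for the part that bears it (a point fixed in the world has none). Each returns a list of dicts, best first, with "conf" (0 to 1); they miss things now and then, are a little off and sometimes report something else, mostly with a low value. They report only what shows in the picture. A call takes as long as a camera call. They do not tell look-alikes from the thing itself.
- recognise(query, camera): "box" ([left, top, right, bottom] in pixels, round what is visible of it).
The state is a dict: "time": time; "q": joint angles; "qd": joint speeds; "joint_efforts": joint torques, N m; "ee_pos": TCP position; "tcp_rot": TCP orientation; "wrist_force": force on the tool from outside, world axes, zero at the start; "torque": the same for the moment, N m; "opening": finger opening in m.
Only numpy, scipy, OpenCV 4.12 (cv2) and the standard library are available. Lean on these libraries where they do the work, as an engineer would, in place of code of your own. Each camera call takes 0.05 s, during which the arm holds its last target.

## Working session

There is one attempt and no reset: what is moved stays moved. The work goes in short steps, Python scripts to look and compute and a tool call to move; the robot and the scene stay as the last step left them, time stands still between calls to the robot, and variables do not carry over. Pictures are saved under pics/ and viewed, and the job is handed in when it is done.

Besides the shell and the picture viewer there is one more tool, called by a JSON object that holds its "api" and its "payload", one argument or row to a line. apply_moves: Moves the arm, as the interface text tells. Its arguments: {"type":"object","properties":{"targets":{"type":"array"},"newtons":{"type":"number"}},"required":["targets"]}

```bash
mkdir -p pics; cat > h.py <<'E'
import numpy as np, cv2
from workcell import bot, camera, recognise
def px2w(c,u,v,z):
    K=np.array(c["intrinsics"]);k1=c["k1"]
    xd=(u-K[0,2])/K[0,0]; yd=(v-K[1,2])/K[1,1]
    x,y=xd,yd
    for _ in range(30):
        s=1+k1*(x*x+y*y); x,y=xd/s,yd/s
    d=np.array(c["rotation"])@np.array([x,-y,-1.0]); o=np.array(c["origin"])
    return o+d*(z-o[2])/d[2]
def w2px(c,p):
    K=np.array(c["intrinsics"]);q=np.array(c["rotation"]).T@(np.array(p)-np.array(c["origin"]))
    x,y=q[0]/-q[2],-q[1]/-q[2]; s=1+c["k1"]*(x*x+y*y)
    return np.array([K[0,0]*x*s+K[0,2],K[1,1]*y*s+K[1,2]])
def save(c,n): cv2.imwrite("pics/"+n,c["img"][:,:,::-1])
E
python3 - <<'E'
from h import *
import pickle
for n in ["scene","side","wrist"]:
    c=camera(n); save(c,n+"0.png"); pickle.dump(c,open(n+"0.pkl","wb"))
    print(n,np.round(c["origin"],3),np.round(c["rotation"],3).tolist(),c["intrinsics"],c["k1"])
    for q in ["candle_violet","candle_pink","candle_ivory","nest_violet","nest_pink","nest_ivory","lighter","clip","stub_violet","stub_pink"]:
        try: print(q,[(np.round(d["box"]).tolist(),round(d["conf"],2)) for d in recognise(q,n)][:4])
        except Exception as e: print(q,e)
print(bot.get_obs())
E
```

```text
scene [ 0.986 -0.523  0.86 ] [40.735, 0.508, 43.654] [[537.40666852   0.         321.87941352]
 [  0.         537.40666852 231.33133213]
 [  0.           0.           1.        ]] 0.051556885802675444
candle_violet [([164.0, 223.0, 201.0, 265.0], 0.9), ([140.0, 267.0, 178.0, 306.0], 0.81)]
candle_pink [([197.0, 308.0, 231.0, 354.0], 0.97)]
candle_ivory [([270.0, 210.0, 299.0, 254.0], 0.96)]
nest_violet [([367.0, 151.0, 400.0, 176.0], 0.78)]
nest_pink [([436.0, 179.0, 469.0, 204.0], 0.77)]
nest_ivory [([403.0, 164.0, 438.0, 193.0], 0.62)]
lighter [([321.0, 300.0, 367.0, 360.0], 0.95), ([336.0, 244.0, 348.0, 285.0], 0.61)]
clip [([370.0, 177.0, 428.0, 220.0], 0.87)]
stub_violet [([224.0, 258.0, 250.0, 291.0], 0.6)]
stub_pink [([252.0, 294.0, 282.0, 325.0], 0.79)]
side [ 0.393 -0.486  0.615] [39.17, 0.219, -10.972] [[461.29671497   0.         317.52123709]
 [  0.         461.29671497 246.25609253]
 [  0.           0.           1.        ]] -0.01136638810466712
candle_violet [([193.0, 356.0, 242.0, 411.0], 0.66), ([423.0, 257.0, 480.0, 328.0], 0.62), ([247.0, 416.0, 293.0, 476.0], 0.57)]
[... 837 characters left out ...]
y []
lighter []
clip []
stub_violet []
stub_pink []
{'time': 1.65, 'q': array([ 6.60621208e+01,  4.97872772e+00,  1.00799936e+01,  9.50994797e+01,
       -9.51600137e-04,  8.99995135e+01]), 'qd': array([-0.04499892, -0.00760176,  0.09522499, -0.00981342,  0.00428329,
        0.04476883]), 'joint_efforts': array([-9.80459154e-04, -5.20091236e+01,  4.64857042e+01,  1.62052300e-03,
       -8.06483831e-05, -1.88857399e-05]), 'ee_pos': array([0.22316756, 0.50269704, 0.23130175]), 'tcp_rot': array([1.79998214e+02, 9.51615303e-04, 1.56062607e+02]), 'wrist_force': array([ 0.03651686, -0.55215872,  0.9337335 ]), 'torque': array([-0.04289197, -0.02949677, -0.00735248]), 'opening': 0.08510229776307063}
```

View pics/scene0.png

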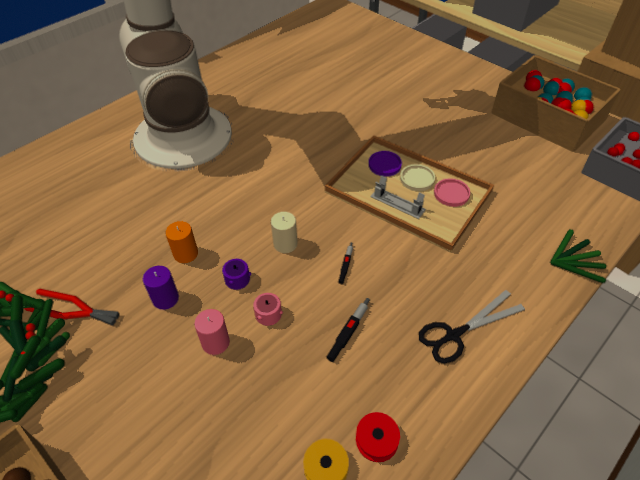

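View pics/side0.png

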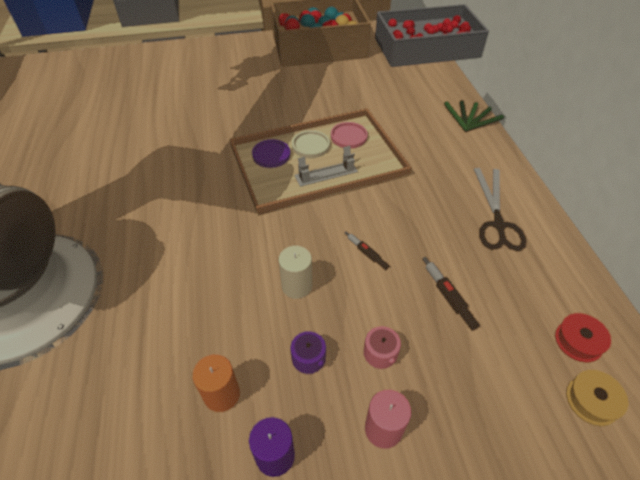

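View pics/wrist0.png

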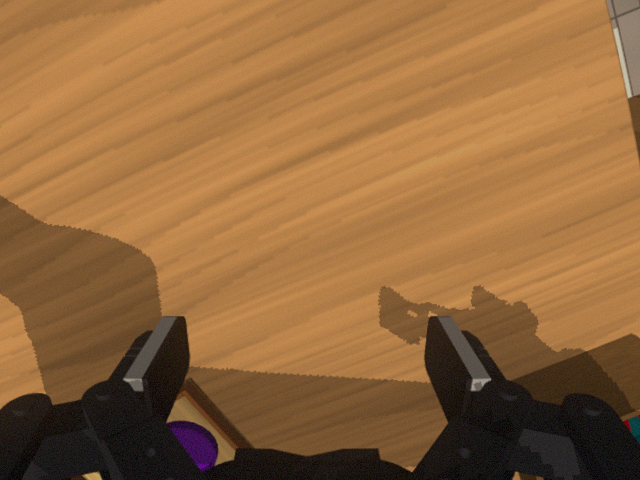

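```bash
cat >> h.py <<'E'
from scipy.spatial.transform import Rotation as Rot
from scipy.optimize import minimize
_cam=camera
def fixc(c):
    r=np.array(c["rotation"])
    if r.ndim==1: c["rotation"]=Rot.from_euler("xyz",r,degrees=True).as_matrix()
    return c
def camera(n): return fixc(_cam(n))
def hullmask(c,pts):
    P=np.array([w2px(c,p) for p in pts]).astype(np.float32)
    m=np.zeros((480*4,640*4),np.uint8); h=cv2.convexHull(P)
    cv2.fillConvexPoly(m,np.round((h+0.5)*4-.5).astype(np.int32),255)
    return cv2.resize(m,(640,480),interpolation=cv2.INTER_AREA)/255.
def cyl(x,y,r,z0,z1):
    t=np.linspace(0,2*np.pi,40,endpoint=False)
    return [(x+r*np.cos(a),y+r*np.sin(a),z) for a in t for z in (z0,z1)]
def fitcyl(c,mask,x0,y0,r,z0,z1):
    M=mask.astype(float)
    f=lambda p:np.abs(hullmask(c,cyl(p[0],p[1],r,z0,z1))-M).sum()/M.sum()
    s=minimize(f,[x0,y0],method="Nelder-Mead",options=dict(initial_simplex=[[x0,y0],[x0+.015,y0],[x0,y0+.015]],xatol=2e-4,fatol=1e-4))
    return s.x,s.fun
E
cat > m.py <<'E'
from h import *
import pickle
hsvr={"violet":((125,120,30),(150,255,255)),"orange":((5,190,60),(14,255,255)),"pink":((165,80,60),(179,200,255)),"ivory":((18,20,60),(40,110,255))}
B={"scene":dict(candle_violet=(140,262,180,310),candle_pink=(190,303,234,358),candle_ivory=(266,205,303,256),nest_violet=(364,148,404,178),nest_pink=(432,176,473,208),nest_ivory=(399,161,440,195),stub_violet=(220,255,252,294),stub_pink=(249,290,285,328),orange=(162,218,202,268)),
"side":dict(candle_violet=(245,412,298,479),candle_pink=(360,386,413,450),candle_ivory=(275,244,315,302),nest_violet=(248,134,294,170),nest_pink=(328,116,373,151),nest_ivory=(288,129,332,160),stub_violet=(287,328,330,375),stub_pink=(362,323,402,370),orange=(190,350,245,415))}
for n in B:
    c=fixc(pickle.load(open(n+"0.pkl","rb")))
    hsv=cv2.cvtColor(c["img"],cv2.COLOR_RGB2HSV)
    for k,b in B[n].items():
        col=k.split("_")[-1]; m=cv2.inRange(hsv,*map(np.array,hsvr[col]))
        z=np.zeros_like(m); z[b[1]:b[3],b[0]:b[2]]=m[b[1]:b[3],b[0]:b[2]]
        z=cv2.morphologyEx(z,cv2.MORPH_CLOSE,np.ones((7,7)))
        cs,_=cv2.findContours(z,cv2.RETR_EXTERNAL,cv2.CHAIN_APPROX_NONE); cc=max(cs,key=cv2.contourArea)
        z[:]=0; cv2.fillPoly(z,[cv2.convexHull(cc)],1)
        r,z0,z1=(.025,0,.075) if k[0] in "co" else (.025,0,.038) if k[0]=="s" else (.039,.006,.018)
        if k=="nest_violet" and 0: pass
        g=px2w(c,(b[0]+b[2])/2,(b[1]+b[3])/2,(z0+z1)/2)
        p,e=fitcyl(c,z,g[0],g[1],r,z0,z1); print(n,k,np.round(p,4),"err",round(e,3),"area",z.sum())
E
python3 m.py; python3 - <<'E'
import cv2
a=cv2.imread("pics/scene0.png");b=cv2.imread("pics/side0.png")
cv2.imwrite("pics/ctray.png",cv2.resize(a[130:250,320:500],None,fx=4,fy=4,interpolation=cv2.INTER_CUBIC))
cv2.imwrite("pics/ctray2.png",cv2.resize(b[100:215,225:415],None,fx=4,fy=4,interpolation=cv2.INTER_CUBIC))
cv2.imwrite("pics/clight.png",cv2.resize(a[235:365,310:380],None,fx=4,fy=4,interpolation=cv2.INTER_CUBIC))
cv2.imwrite("pics/clight2.png",cv2.resize(b[225:335,340:485],None,fx=4,fy=4,interpolation=cv2.INTER_CUBIC))
E
```

```text
scene candle_violet [ 0.369  -0.3187] err 0.073 area 1127
scene candle_pink [ 0.5112 -0.3124] err 0.09 area 1173
scene candle_ivory [ 0.4372 -0.069 ] err 0.072 area 918
scene nest_violet [0.437 0.254] err 0.088 area 673
scene nest_pink [0.605  0.2812] err 0.107 area 767
scene nest_ivory [0.5216 0.2663] err 0.077 area 827
scene stub_violet [ 0.4337 -0.1954] err 0.094 area 696
scene stub_pink [ 0.5365 -0.2076] err 0.114 area 732
scene orange [ 0.3077 -0.2262] err 0.067 area 1017
side candle_violet [ 0.3689 -0.3155] err 0.141 area 1993
side candle_pink [ 0.5134 -0.308 ] err 0.177 area 1879
side candle_ivory [ 0.4379 -0.0668] err 0.035 area 1625
side nest_violet [0.4385 0.2624] err 0.359 area 685
side nest_pink [0.6092 0.2886] err 0.34 area 630
side nest_ivory [0.521  0.2649] err 0.301 area 1300
side stub_violet [ 0.4333 -0.1903] err 0.25 area 1081
side stub_pink [ 0.5389 -0.203 ] err 0.237 area 1092
side orange [1.2577 1.1496] err 1.0 area 8
```

View pics/ctray.png

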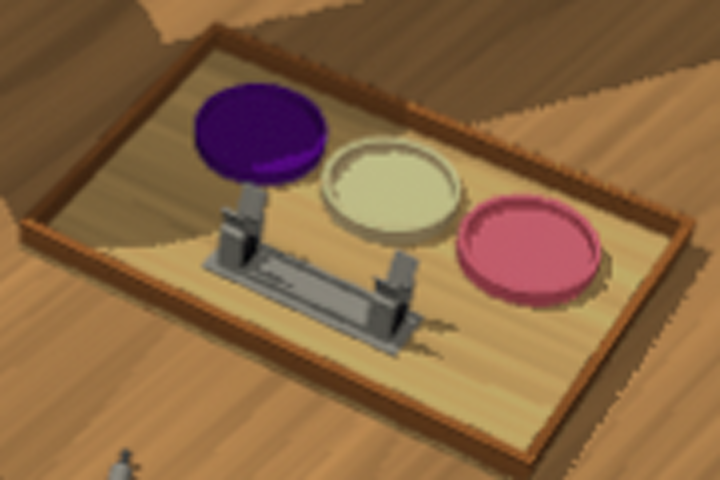

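View pics/ctray2.png

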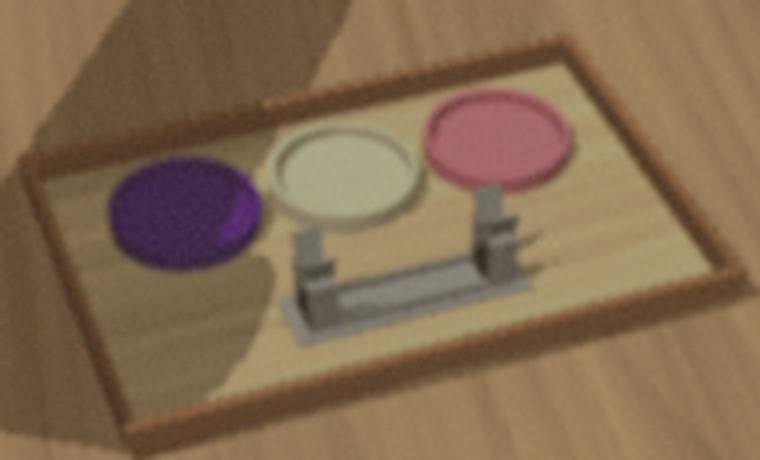

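View pics/clight.png

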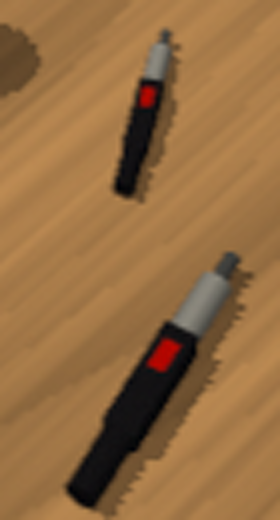

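View pics/clight2.png

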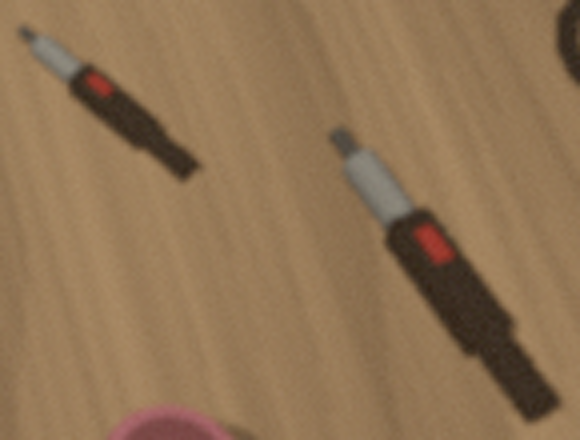

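```bash
python3 - <<'E'
from h import *
import pickle
for n,cs,l in [("scene",[(374.5,136),(325.5,187),(493,186),(452.5,246)],[(368,298.8),(330,358.7),(0.25*165+310,355/4+235)]),
 ("side",[(225+25/4,100+155/4),(225+568/4,100+40/4),(225+742/4,100+272/4),(225+135/4,100+432/4)],[(424.5,257.5),(475.7,328),(340+433/4,225+244/4)])]:
    c=fixc(pickle.load(open(n+"0.pkl","rb")))
    P=[px2w(c,*q,.022)[:2] for q in cs]; print(n,np.round(P,3).tolist(),"c",np.mean(P,0))
    L=[px2w(c,*q,.009)[:2] for q in l[:2]]; d=L[0]-L[1]; print("lighter",np.round(L,4).tolist(),np.linalg.norm(d),np.degrees(np.arctan2(d[1],d[0])),"mid@origin",L[0]-d/np.linalg.norm(d)*.08, "red",px2w(c,*l[2],.018))
    # clip guess
    a=np.radians(9.2);ctr=np.array([.5212,.2672]); v=np.array([np.sin(a),-np.cos(a)])
    print("clip guess",ctr+.09*v,"px",w2px(c,(*(ctr+.09*v),.006)))
E
```

```text
scene [[0.365, 0.302], [0.399, 0.094], [0.666, 0.347], [0.699, 0.145]] c [0.53207188 0.22208914]
lighter [[0.6534, -0.0594], [0.6856, -0.1986]] 0.14286368644463704 103.01923905766925 mid@origin [ 0.67147177 -0.13734159] red [ 0.66971282 -0.12564064  0.018     ]
clip guess [0.53558931 0.17835774] px [397.41997297 202.42260933]
side [[0.364, 0.303], [0.662, 0.345], [0.696, 0.145], [0.397, 0.096]] c [0.52978586 0.22219184]
lighter [[0.655, -0.0585], [0.6853, -0.1991]] 0.14384617600953187 102.19138266875726 mid@origin [ 0.67185002 -0.13670961] red [ 0.66866138 -0.12562669  0.018     ]
clip guess [0.53558931 0.17835774] px [325.42524884 173.73237416]
```

{"api": "apply_moves", "payload": {
  "targets": [1.0, -1.1, 0, 0, 0, 1, 1, 2.0, -2.2, 0, 0, 0, 2, 1, 3.0, -3.3, 0, 0, 0, 3, 1, 4.0, -4.4, 0, 0, 0, 4, 1, 5.0, -5.5, 0, 0, 0, 5, 1],
  "newtons": 60
}}

```text
time: 2.15
ee_pos: [0.374, 0.3363, 0.2314]
tcp_rot: [180.0, 0.0, -173.7]
wrist_force: [1.0, -0.3, -0.7]
opening: 0.0853
```

{"api": "apply_moves", "payload": {
  "targets": [1.0, -1.2, 0, 0, 0, 0.5, 1, 2.0, -2.4, 0, 0, 0, 0.5, 1, 3.0, -3.5, 0, 0, 0, 0.5, 1, 4.0, -4.7, 0, 0, 0, 0.5, 1, 4.2, -5.0, 0, 0, 0, 0.5, 1]
}}

```text
time: 2.65
ee_pos: [0.5013, 0.1845, 0.2309]
tcp_rot: [-180.0, -0.0, -171.1]
wrist_force: [-0.1, 0.8, -0.8]
opening: 0.0854
```

```bash
python3 - <<'E'
from h import *
import pickle
o=bot.get_obs();print({k:np.round(v,3) for k,v in o.items() if k in("time","q","ee_pos","tcp_rot","wrist_force")})
c=camera("wrist");save(c,"w1.png");pickle.dump(c,open("w1.pkl","wb"));print(c["origin"])
E
```

```text
{'time': np.float64(2.65), 'q': array([ 2.0229e+01,  2.7900e+00,  7.7220e+00,  9.4942e+01, -4.4000e-02,
        1.1375e+01]), 'ee_pos': array([0.501, 0.184, 0.231]), 'tcp_rot': array([-1.79954e+02, -2.00000e-03, -1.71146e+02]), 'wrist_force': array([-0.135,  0.803, -0.792])}
[0.41995302 0.17216785 0.37238393]
```

View pics/w1.png

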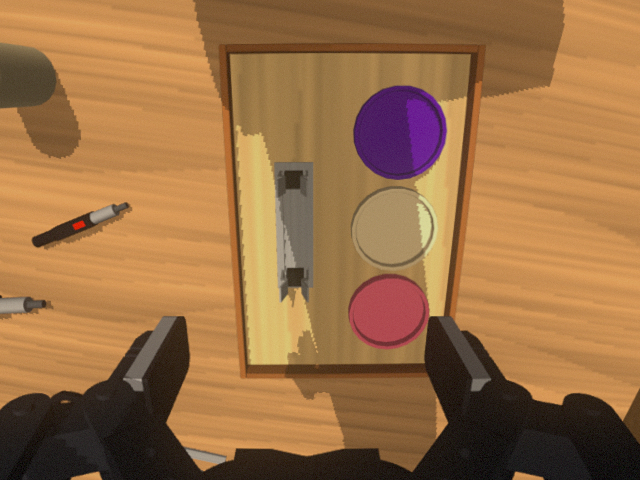

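```bash
python3 - <<'E'
from h import *
import pickle
c=pickle.load(open("w1.pkl","rb"))
I=c["img"][:,:,::-1]
A=cv2.resize(I[150:315,255:335],None,fx=3.6,fy=3.6,interpolation=cv2.INTER_CUBIC)
cv2.imwrite("pics/w1c.png",A)
hsv=cv2.cvtColor(c["img"],cv2.COLOR_RGB2HSV)
a=np.radians(9)
for k,b,lo,hi in [("v",(350,80,450,185),(125,100,20),(155,255,255)),("p",(340,268,436,352),(165,80,40),(179,220,255))]:
    m=cv2.inRange(hsv,lo,hi);z=np.zeros_like(m);z[b[1]:b[3],b[0]:b[2]]=m[b[1]:b[3],b[0]:b[2]]
    cs,_=cv2.findContours(z,cv2.RETR_EXTERNAL,cv2.CHAIN_APPROX_NONE);cc=max(cs,key=cv2.contourArea);z[:]=0;cv2.fillPoly(z,[cv2.convexHull(cc)],1)
    g=px2w(c,(b[0]+b[2])/2,(b[1]+b[3])/2,.012);print(k,fitcyl(c,z,g[0],g[1],.039,.006,.018))
P=[px2w(c,*q,.022) for q in [(220,45),(485,45),(241,377)]];print(np.round(P,4))
for h in (.006,.051): print([np.round(px2w(c,*q,h),4).tolist() for q in [(293,180),(295,277)]])
print(w2px(c,(.5356,.1784,.006)))
E
```

```text
v (array([0.43889728, 0.25268076]), np.float64(0.040358023950212825))
p (array([0.6094096 , 0.28160229]), np.float64(0.11185627371738996))
[[0.3938 0.0992 0.022 ]
 [0.3608 0.3034 0.022 ]
 [0.6967 0.1472 0.022 ]]
[[0.4939, 0.1705, 0.006], [0.5862, 0.1857, 0.006]]
[[0.4848, 0.1707, 0.051], [0.5658, 0.1841, 0.051]]
[295.03261626 225.85914033]
```

View pics/w1c.png

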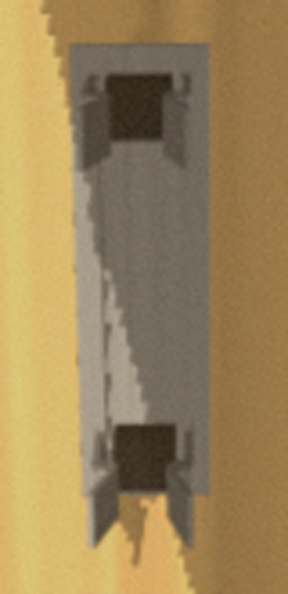

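```bash
python3 - <<'E'
from h import *
import pickle
c=pickle.load(open("w1.pkl","rb"))
f=lambda q,h:px2w(c,255+(q[0]+.5)/3.6-.5,150+(q[1]+.5)/3.6-.5,h)[:2]
for h in (.006,.009,.012):
    P=np.array([f(q,h) for q in [(68,43),(210,43),(210,492),(82,492)]]);L=(P[3]+P[2]-P[0]-P[1])/2
    print(h,P.mean(0),np.linalg.norm(L),np.linalg.norm(P[1]-P[0]),np.linalg.norm(P[3]-P[2]),np.degrees(np.arctan2(L[1],L[0])))
    D=np.array([f(q,h) for q in [(107,75),(172,75),(175,490),(115,490)]]);L=(D[3]+D[2]-D[0]-D[1])/2;print("  slots outer?",D.mean(0),np.linalg.norm(L),np.degrees(np.arctan2(L[1],L[0])))
# jaw tops h=.051: flare outer tips upper pair (80,168)&(188,168)?; lower pair (92,548),(195,545)
P=np.array([f(q,.051) for q in [(82,168),(186,168),(194,546),(91,546)]]);L=(P[3]+P[2]-P[0]-P[1])/2
print(P,P.mean(0),np.linalg.norm(L),np.degrees(np.arctan2(L[1],L[0])))
E
```

```text
0.006 [0.5368068 0.1778459] 0.1197067167382099 0.03439430664195505 0.034226672103543285 9.109410700403929
  slots outer? [0.54038775 0.17829682] 0.1113004874487348 8.973567313415083
0.009 [0.53584999 0.1777994 ] 0.11872654232961033 0.034112681516059236 0.03394641959139072 9.10941070040393
  slots outer? [0.53940161 0.17824664] 0.11038914435592834 8.973567313415085
0.012 [0.53489317 0.17775291] 0.11774636792101077 0.033831056390163455 0.03366616707923813 9.109410700403924
  slots outer? [0.53841548 0.17819645] 0.10947780126312193 8.97356731341509
[[0.49946781 0.16046704]
 [0.49599989 0.1828644 ]
 [0.58654904 0.19877271]
 [0.59034186 0.17458139]] [0.54308965 0.17917138] 0.09194527997728216 9.396386140713835
```

{"api": "apply_moves", "payload": {
  "targets": [0.5, -1.0, 0, 0, 0, -1.4, 1, 1.0, -2.0, 0, 0, 0, -2.8, 1, 1.5, -3.0, 0, 0, 0, -4.2, 1, 2.0, -4.0, 0, 0, 0, -5.6, 1, 2.5, -5.0, 0, 0, 0, -7.0, 1]
}}

```text
time: 3.2
ee_pos: [0.5742, 0.0378, 0.2315]
tcp_rot: [180.0, -0.0, 146.8]
wrist_force: [0.8, 2.0, -0.9]
opening: 0.0857
```

{"api": "apply_moves", "payload": {
  "targets": [0.6, -1.1, -0.4, 0, 0, -1.4, 1, 1.2, -2.2, -0.8, 0, 0, -2.8, 1, 1.8, -3.3, -1.2, 0, 0, -4.2, 1, 2.4, -4.5, -1.8, 0, 0, -5.6, 1, 3.2, -5.7, -2.3, 0, 0, -7.0, 1]
}}

```text
time: 3.7
ee_pos: [0.6705, -0.1331, 0.162]
tcp_rot: [180.0, -0.0, 104.8]
wrist_force: [0.0, 0.7, 0.2]
opening: 0.0856
```

{"api": "apply_moves", "payload": {
  "targets": [0, 0, 0, 0, 0, -0.4, 1]
}}

```text
time: 3.8
ee_pos: [0.6707, -0.1357, 0.1575]
tcp_rot: [-179.7, -0.1, 102.2]
wrist_force: [-0.4, 1.2, -1.1]
opening: 0.0855
```

```bash
python3 - <<'E'
from h import *
import pickle
o=bot.get_obs();print({k:np.round(v,4) for k,v in o.items() if k in("time","q","ee_pos","tcp_rot","wrist_force")})
c=camera("wrist");save(c,"w2.png");pickle.dump(c,open("w2.pkl","wb"));print(c["origin"])
print(w2px(c,(*o["ee_pos"][:2],.009)))
E
```

```text
{'time': np.float64(3.8), 'q': array([-1.14263e+01,  2.35913e+01,  2.42206e+01,  9.09256e+01,
       -2.71000e-02,  6.63664e+01]), 'ee_pos': array([ 0.6707, -0.1357,  0.1575]), 'tcp_rot': array([-1.797177e+02, -9.390000e-02,  1.022071e+02]), 'wrist_force': array([-0.3577,  1.2341, -1.0602])}
[ 0.65424171 -0.05484668  0.29913941]
[307.1207629 214.4592308]
```

View pics/w2.png

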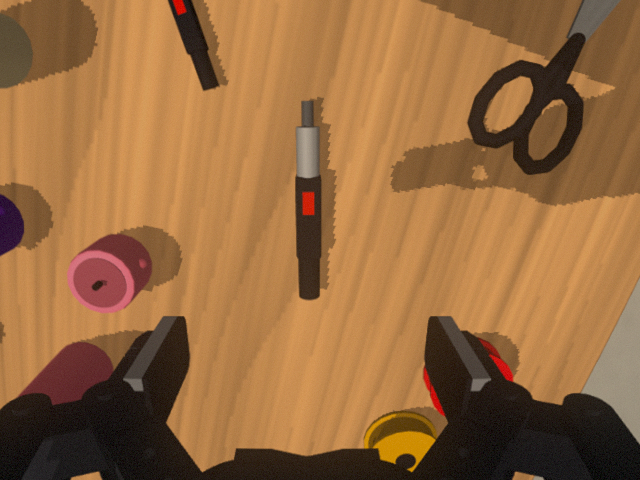

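```bash
python3 - <<'E'
from h import *
import pickle
c=pickle.load(open("w2.pkl","rb"))
t=px2w(c,307.5,100,.009);e=px2w(c,309.5,298,.009);a=px2w(c,308,177,.014);b=px2w(c,308.5,259,.014)
d=(t-e)[:2];print(t,e,np.linalg.norm(d),np.degrees(np.arctan2(d[1],d[0])),"handle mid",(a+b)/2,np.linalg.norm(a-b)); d/=np.linalg.norm(d);print(t[:2]-.08*d,e[:2]+.063*d)
E
```

```text
[ 0.65432872 -0.05859946  0.009     ] [ 0.68655018 -0.20055585  0.009     ] 0.1455673012652853 102.78839484101441 handle mid [ 0.67194667 -0.13761314  0.014     ] 0.060507747603553014
[ 0.67203679 -0.136615  ] [ 0.67260507 -0.13911861]
```

{"api": "apply_moves", "payload": {
  "targets": [0.05, -0.07, -1.5, 0, 0, 0, 1, 0.05, -0.07, -3.0, 0, 0, 0, 1, 0.05, -0.07, -3.6, 0, 0, 0, 1, 0.05, -0.07, -3.6, 0, 0, 0, 1]
}}

```text
time: 4.25
ee_pos: [0.6698, -0.1333, 0.0512]
tcp_rot: [-179.7, -0.1, 102.8]
wrist_force: [-1.0, -0.3, 0.7]
opening: 0.0852
```

```bash
python3 - <<'E'
from h import *
c=camera("wrist");save(c,"w3.png")
o=bot.get_obs();print({k:np.round(v,4) for k,v in o.items() if k in("time","q","ee_pos","tcp_rot","wrist_force")})
E
```

```text
{'time': np.float64(4.3), 'q': array([-1.12790e+01,  2.36561e+01,  1.28840e+01,  7.93251e+01,
        1.23000e-02,  6.59305e+01]), 'ee_pos': array([ 0.671 , -0.1338,  0.054 ]), 'tcp_rot': array([-1.799163e+02, -5.080000e-02,  1.027904e+02]), 'wrist_force': array([ 0.2708, -0.1037,  0.9775])}
```

View pics/w3.png

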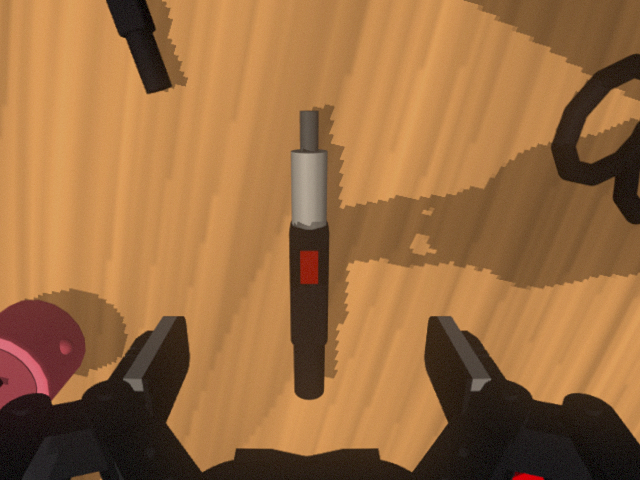

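{"api": "apply_moves", "payload": {
  "targets": [0.03, -0.13, -0.8, 0, 0, 0, 1, 0.03, -0.13, -1.4, 0, 0, 0, 1, 0.03, -0.13, -1.7, 0, 0, 0, 1, 0.03, -0.13, -1.7, 0, 0, 0, 1, 0.03, -0.13, -1.7, 0, 0, 0, 1]
}}

```text
time: 4.8
ee_pos: [0.6734, -0.1391, 0.0052]
tcp_rot: [179.9, 0.0, 102.7]
wrist_force: [-0.0, 0.2, 0.1]
opening: 0.0852
```

{"api": "apply_moves", "payload": {
  "targets": [0, 0, -0.06, 0, 0, 0, 0, 0, 0, -0.06, 0, 0, 0, 0, 0, 0, -0.06, 0, 0, 0, 0, 0, 0, -0.06, 0, 0, 0, 0, 0, 0, -0.06, 0, 0, 0, 0],
  "newtons": 90
}}

```text
time: 5.3
ee_pos: [0.6728, -0.1394, 0.0021]
tcp_rot: [180.0, 0.0, 102.7]
wrist_force: [2.5, -0.4, -0.1]
opening: 0.016
```

{"api": "apply_moves", "payload": {
  "targets": [0, 0, 0, 0, 0, 0, 0, 0, 0, 0, 0, 0, 0, 0, 0, 0, 0, 0, 0, 0, 0]
}}

```text
time: 5.6
ee_pos: [0.6728, -0.1394, 0.002]
tcp_rot: [180.0, 0.0, 102.7]
wrist_force: [-0.9, 0.7, 6.1]
opening: 0.0158
```

{"api": "apply_moves", "payload": {
  "targets": [0, 0, 1.2, 0, 0, 0, 0, 0, 0, 2.4, 0, 0, 0, 0, -0.2, 0.6, 3.4, 0, 0, 1.0, 0, -0.6, 1.6, 3.9, 0, 0, 2.3, 0, -1.0, 2.7, 4.0, 0, 0, 3.6, 0]
}}

```text
time: 6.1
ee_pos: [0.643, -0.0581, 0.1235]
tcp_rot: [179.9, 0.1, 124.5]
wrist_force: [0.1, 1.4, -0.9]
opening: 0.0159
```

{"api": "apply_moves", "payload": {
  "targets": [-0.5, 1.1, 0, 0, 0, 1.35, 0, -1.0, 2.2, 0, 0, 0, 2.7, 0, -1.5, 3.4, 0, 0, 0, 4.05, 0, -2.0, 4.6, 0, 0, 0, 5.4, 0, -2.5, 5.8, 0, 0, 0, 6.75, 0]
}}

```text
time: 6.6
ee_pos: [0.5665, 0.1169, 0.1209]
tcp_rot: [-180.0, -0.0, 165.1]
wrist_force: [0.6, -0.2, -0.6]
opening: 0.0157
```

{"api": "apply_moves", "payload": {
  "targets": [-0.5, 1.0, 0, 0, 0, 1.35, 0, -1.0, 1.8, 0, 0, 0, 2.7, 0, -1.06, 2.08, 0, 0, 0, 4.05, 0, -1.06, 2.08, 0, 0, 0, 4.05, 0]
}}

```text
time: 7.0
ee_pos: [0.5351, 0.1793, 0.1211]
tcp_rot: [-180.0, -0.0, -170.7]
wrist_force: [-0.4, -0.4, -1.1]
opening: 0.0159
```

```bash
python3 - <<'E'
from h import *
import pickle
c=camera("wrist");save(c,"w4.png");pickle.dump(c,open("w4.pkl","wb"))
o=bot.get_obs();print({k:np.round(v,4) for k,v in o.items() if k in("time","q","ee_pos","tcp_rot","wrist_force","opening")})
s=camera("scene");save(s,"s4.png");pickle.dump(s,open("s4.pkl","wb"))
E
```

```text
{'time': np.float64(7.05), 'q': array([ 1.84325e+01,  6.19340e+00, -7.91800e-01,  8.30494e+01,
       -9.60000e-03,  9.47000e+00]), 'ee_pos': array([0.5355, 0.1784, 0.1211]), 'tcp_rot': array([-1.799848e+02, -3.250000e-02, -1.710376e+02]), 'wrist_force': array([-0.4117, -0.0893, -0.9329]), 'opening': np.float64(0.0156)}
```

View pics/w4.png

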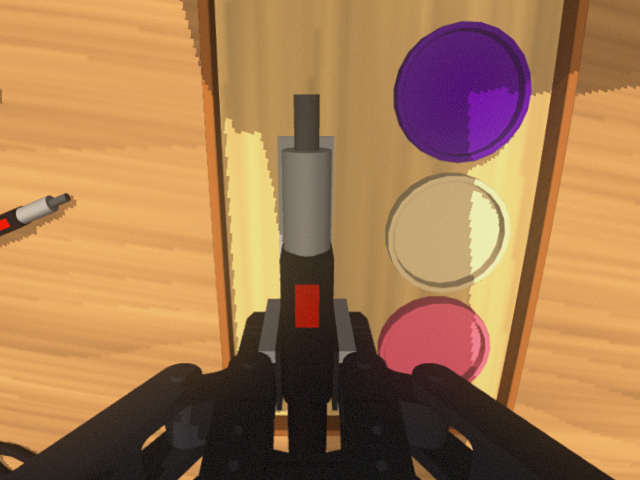

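View pics/s4.png

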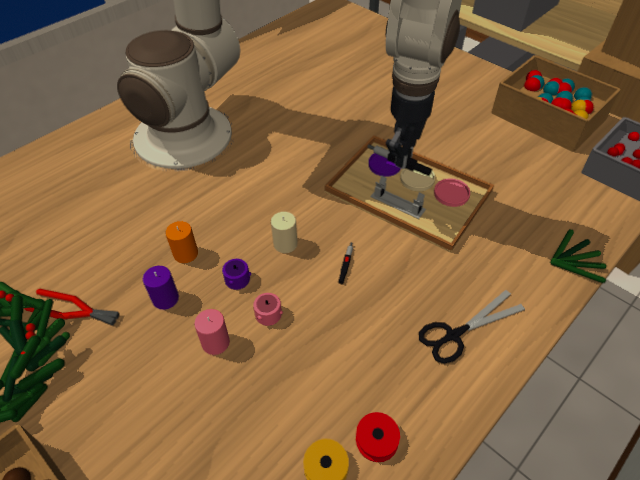

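```bash
python3 - <<'E'
from h import *
import pickle
c=pickle.load(open("w4.pkl","rb"));z=.128
n=px2w(c,306.5,95,z);b=px2w(c,306.5,150,z+.004);b2=px2w(c,306.5,250,z+.004)
print(n,b,b2)
R=Rot.from_euler("z",9.0,degrees=True).as_matrix()[:2,:2].T
C=np.array([.5366,.178])
for p in (n,b,b2,np.array([.5355,.1784])): print("in clip frame",np.round(R@(p[:2]-C),4))
d=(b2-n)[:2];print(np.degrees(np.arctan2(d[1],d[0])), np.linalg.norm(d))
for q in [(278,137),(334,137)]: 
    for h in (.006,.009): print(q,h,np.round(R@(px2w(c,*q,h)[:2]-C),4))
print("expected clip base end px", [w2px(c,(*(C+R.T@np.array([-.0595,s])),.009)) for s in (-.017,.017)])
# lighter edges at barrel
print([np.round(R@(px2w(c,*q,z)[:2]-C),4) for q in [(282,200),(331,200),(280,265),(333,265)]])
E
```

```text
[0.45421996 0.16594911 0.128     ] [0.47027474 0.16856713 0.132     ] [0.50276671 0.17384882 0.132     ]
in clip frame [-0.0833  0.001 ]
in clip frame [-0.067   0.0011]
in clip frame [-0.0341  0.0012]
in clip frame [-0.001   0.0006]
9.242368004267998 0.049185277713111035
(278, 137) 0.006 [-0.0588 -0.0163]
(278, 137) 0.009 [-0.0591 -0.0161]
(334, 137) 0.006 [-0.0589  0.0173]
(334, 137) 0.009 [-0.0592  0.0172]
expected clip base end px [array([276.41476486, 136.25649126]), array([333.74480236, 136.50135946])]
[array([-0.0501, -0.007 ]), array([-0.0502,  0.0092]), array([-0.0269, -0.008 ]), array([-0.027 ,  0.0104])]
```

{"api": "apply_moves", "payload": {
  "targets": [0.1, 0, -0.8, 0, 0, 0, 0, 0.1, 0, -1.6, 0, 0, 0, 0, 0.1, 0, -2.2, 0, 0, 0, 0, 0.1, 0, -2.4, 0, 0, 0, 0, 0.1, 0, -2.5, 0, 0, 0, 0],
  "newtons": 120
}}

```text
time: 7.6
ee_pos: [0.5388, 0.1773, 0.046]
tcp_rot: [-180.0, -0.1, -171.1]
wrist_force: [-0.3, 0.0, -0.4]
opening: 0.0146
```

```bash
python3 - <<'E'
from h import *
import pickle
c=camera("side");save(c,"d5.png");pickle.dump(c,open("d5.pkl","wb"))
o=bot.get_obs();print({k:np.round(v,4) for k,v in o.items() if k in("time","q","ee_pos","tcp_rot","wrist_force","opening")})
s=camera("scene");save(s,"s5.png")
A=cv2.resize(s["img"][100:240,320:480,::-1],None,fx=4,fy=4,interpolation=cv2.INTER_CUBIC);cv2.imwrite("pics/s5c.png",A)
A=cv2.resize(c["img"][60:220,220:420,::-1],None,fx=3.5,fy=3.5,interpolation=cv2.INTER_CUBIC);cv2.imwrite("pics/d5c.png",A)
E
```

```text
{'time': np.float64(7.65), 'q': array([ 1.82322e+01,  7.84960e+00, -7.29110e+00,  7.48860e+01,
       -2.30000e-03,  9.30490e+00]), 'ee_pos': array([0.5389, 0.1775, 0.0462]), 'tcp_rot': array([-1.799934e+02, -2.600000e-02, -1.710726e+02]), 'wrist_force': array([ 0.4195, -0.0783, -1.0938]), 'opening': np.float64(0.0147)}
```

View pics/s5c.png

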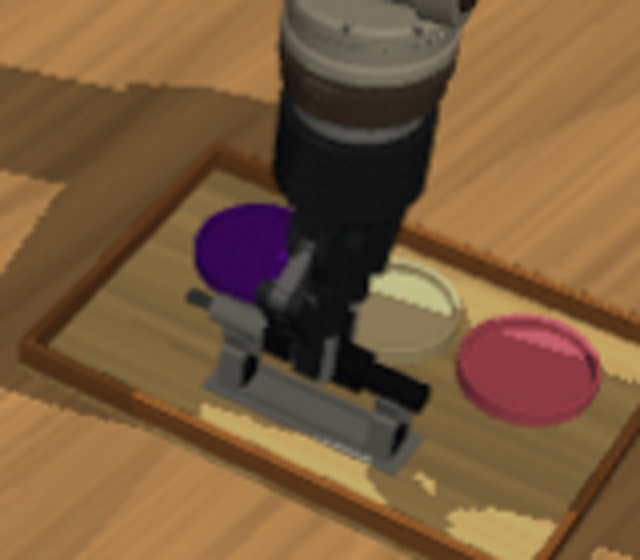

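View pics/d5c.png

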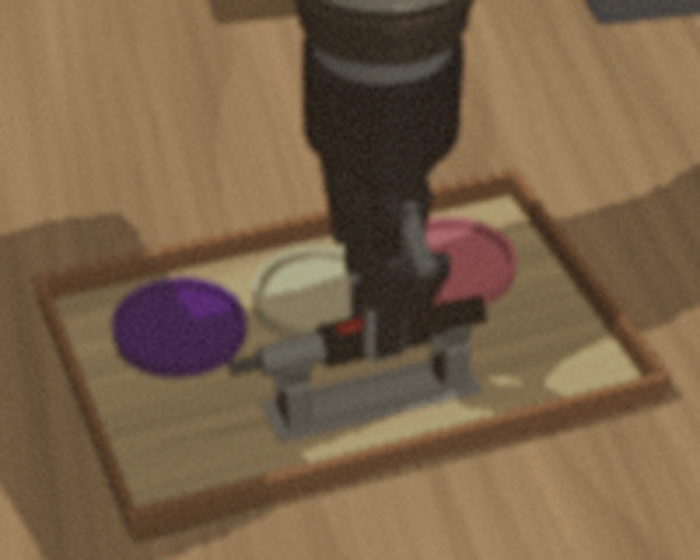

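{"api": "apply_moves", "payload": {
  "targets": [0, 0, -0.2, 0, 0, 0, 0, 0, 0, -0.4, 0, 0, 0, 0, 0, 0, -0.55, 0, 0, 0, 0, 0, 0, -0.7, 0, 0, 0, 0, 0, 0, -0.7, 0, 0, 0, 0]
}}

```text
time: 8.2
ee_pos: [0.5385, 0.178, 0.025]
tcp_rot: [-180.0, -0.0, -170.9]
wrist_force: [-0.7, 1.0, -1.1]
opening: 0.015
```

{"api": "apply_moves", "payload": {
  "targets": [0, 0, -0.08, 0, 0, 0, 0, 0, 0, -0.16, 0, 0, 0, 0, 0, 0, -0.2, 0, 0, 0, 0, 0, 0, -0.2, 0, 0, 0, 0]
}}

```text
time: 8.6
ee_pos: [0.5399, 0.1793, 0.0223]
tcp_rot: [179.9, 0.2, -170.9]
wrist_force: [-6.5, 3.5, 16.5]
opening: 0.015
```

```bash
python3 - <<'E'
from h import *
c=camera("side");s=camera("scene");
A=cv2.resize(s["img"][100:240,320:480,::-1],None,fx=4,fy=4,interpolation=cv2.INTER_CUBIC);B=cv2.resize(c["img"][60:220,220:420,::-1],None,fx=3.5,fy=3.5,interpolation=cv2.INTER_CUBIC)
cv2.imwrite("pics/sd6.png",cv2.resize(np.hstack([A[:560,:400*2][:, :640],B[:560]]),(800,334)))
o=bot.get_obs();print({k:np.round(v,4) for k,v in o.items() if k in("time","ee_pos","wrist_force","opening")})
E
```

```text
{'time': np.float64(8.7), 'ee_pos': array([0.5399, 0.1793, 0.0223]), 'wrist_force': array([-7.6288,  4.6429, 17.0967]), 'opening': np.float64(0.0144)}
```

View pics/sd6.png

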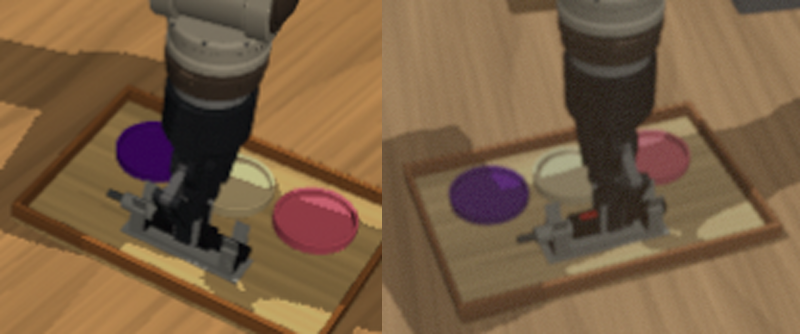

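{"api": "apply_moves", "payload": {
  "targets": [0, 0, 0.05, 0, 0, 0, 0.1, 0, 0, 0.05, 0, 0, 0, 0.45, 0, 0, 0.05, 0, 0, 0, 0.45, 0, 0, 0.05, 0, 0, 0, 0.45]
}}

```text
time: 9.1
ee_pos: [0.5384, 0.1778, 0.0205]
tcp_rot: [-180.0, -0.1, -171.0]
wrist_force: [0.6, 0.1, -0.6]
opening: 0.0384
```

{"api": "apply_moves", "payload": {
  "targets": [0, 0, 0.5, 0, 0, 0, 0.45, 0, 0, 1.5, 0, 0, 0, 0.45, -0.5, 0, 3.0, 0, 0, 0, 0.45, -1.0, 0, 4.0, 0, 0, 0, 0.45, -1.5, 0, 4.0, 0, 0, 0, 1]
}}

```text
time: 9.6
ee_pos: [0.4951, 0.1786, 0.1469]
tcp_rot: [179.9, 0.4, -171.0]
wrist_force: [0.0, 0.5, -0.3]
opening: 0.0519
```

```bash
python3 - <<'E'
from h import *
import pickle
w=camera("wrist");save(w,"w7.png");pickle.dump(w,open("w7.pkl","wb"))
c=camera("side");s=camera("scene");pickle.dump((c,s),open("cs7.pkl","wb"))
A=cv2.resize(s["img"][100:240,320:480,::-1],None,fx=4,fy=4,interpolation=cv2.INTER_CUBIC);B=cv2.resize(c["img"][60:220,220:420,::-1],None,fx=3.5,fy=3.5,interpolation=cv2.INTER_CUBIC)
cv2.imwrite("pics/s7.png",A);cv2.imwrite("pics/d7.png",B)
o=bot.get_obs();print({k:np.round(v,4) for k,v in o.items() if k in("time","ee_pos","wrist_force","opening")})
E
```

```text
{'time': np.float64(9.75), 'ee_pos': array([0.4937, 0.1781, 0.1421]), 'wrist_force': array([0.7793, 1.3804, 0.2404]), 'opening': np.float64(0.0729)}
```

View pics/w7.png

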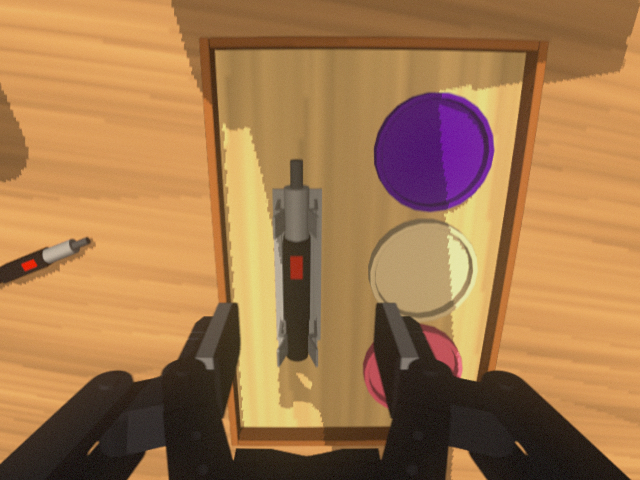

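View pics/s7.png

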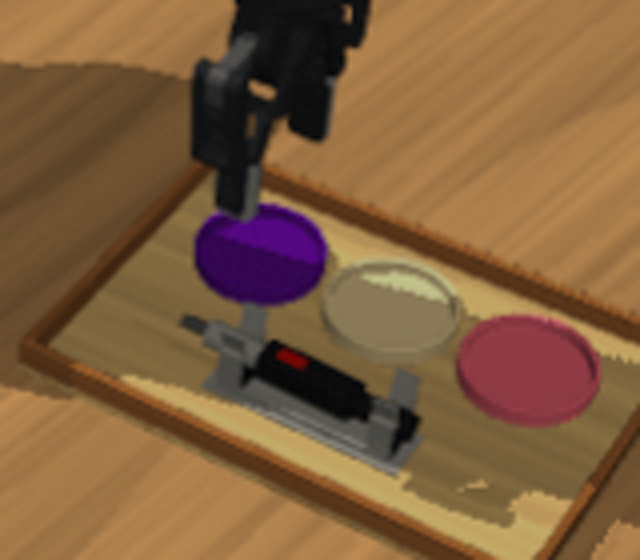

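View pics/d7.png

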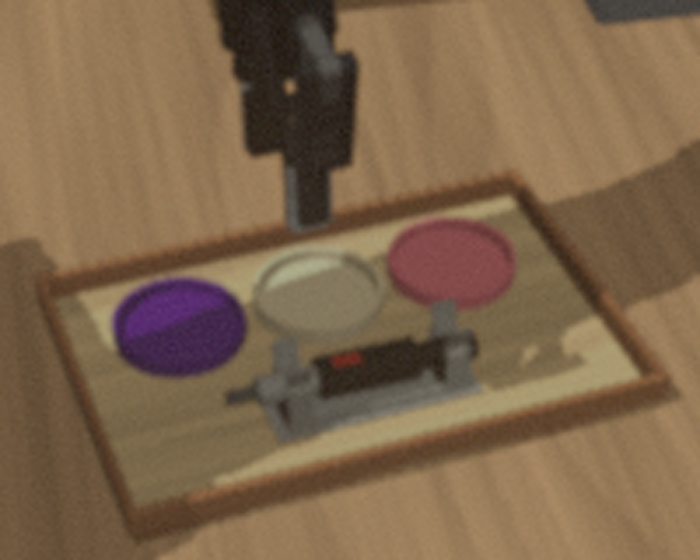

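```bash
python3 - <<'E'
from h import *
import pickle
w=pickle.load(open("w7.pkl","rb"));c,s=pickle.load(open("cs7.pkl","rb"))
def tri(obs):
    A=np.zeros((3,3));b=np.zeros(3)
    for cam,(u,v) in obs:
        d=px2w(cam,u,v,0)-cam["origin"];d/=np.linalg.norm(d);M=np.eye(3)-np.outer(d,d);A+=M;b+=M@cam["origin"]
    p=np.linalg.solve(A,b);return np.round(p,4),[np.round(w2px(k,p)-np.array(q),1).tolist() for k,q in obs]
print("nozzle",tri([(s,(365.75,180)),(c,(285.1,173.4)),(w,(296.5,161))]))
print("red",tri([(s,(393,189.25)),(c,(319.1,162.9)),(w,(296.5,267))]))
C=np.array([.5366,.178,.006]);R=Rot.from_euler("z",9.0,degrees=True).as_matrix()
print("in-wrist: nozzle", R.T@(px2w(w,296.5,161,.028)-C), "tail top",R.T@(px2w(w,298,358,.028)-C))
for h in (.028,.036): print(h,[np.round(w2px(k,C+R@np.array([-.08,0,h-.006])),1) for k in (s,c,w)])
E
```

```text
nozzle (array([0.4549, 0.1653, 0.0312]), [[0.4, -0.3], [-0.3, 0.5], [-0.8, 0.6]])
red (array([0.5216, 0.1758, 0.0382]), [[0.0, 0.3], [-0.5, -0.1], [-0.3, 0.8]])
in-wrist: nozzle [-0.08250805  0.00065493  0.022     ] tail top [0.06151447 0.00053858 0.022     ]
0.028 [array([367.1, 181.2]), array([286.3, 174.9]), array([295.5, 165. ])]
0.036 [array([367.3, 178.6]), array([286. , 171.7]), array([295.1, 167.3])]
```

{"api": "apply_moves", "payload": {
  "targets": [-0.3, -1.6, 0.4, 0, 0, 0, 1, -0.6, -3.2, 0.6, 0, 0, 0, 1, -0.9, -4.8, 0.6, 0, 0, 0, 1, -1.3, -6.4, 0.6, 0, 0, 0, 1, -1.8, -7.9, 0.6, 0, 0, 0, 1],
  "newtons": 40
}}

```text
time: 10.25
ee_pos: [0.4393, -0.061, 0.1585]
tcp_rot: [-180.0, -0.0, -170.9]
wrist_force: [1.6, 0.5, 0.1]
opening: 0.0853
```

{"api": "apply_moves", "payload": {
  "targets": [0, -0.3, 0, 0, 0, 0, 1, 0, -0.3, 0, 0, 0, 0, 1]
}}

```text
time: 10.45
ee_pos: [0.4398, -0.0694, 0.1587]
tcp_rot: [180.0, -0.0, -171.1]
wrist_force: [-0.9, -0.1, 0.2]
opening: 0.0854
```

```bash
cat > wl.py <<'E'
from h import *
import pickle,sys
w=camera("wrist");save(w,sys.argv[1]+".png");pickle.dump(w,open(sys.argv[1]+".pkl","wb"))
o=bot.get_obs();print({k:np.round(v,4).tolist() for k,v in o.items() if k in("time","ee_pos","tcp_rot","wrist_force","opening")})
print("tcp px at z=.075",w2px(w,(*o["ee_pos"][:2],.075)))
E
python3 wl.py w8
```

```text
{'time': 10.5, 'ee_pos': [0.44, -0.0682, 0.1586], 'tcp_rot': [179.9739, -0.0334, -171.0439], 'wrist_force': [0.5267, 1.1182, 0.0193], 'opening': 0.0854}
tcp px at z=.075 [308.9563744  245.64775869]
```

View pics/w8.png

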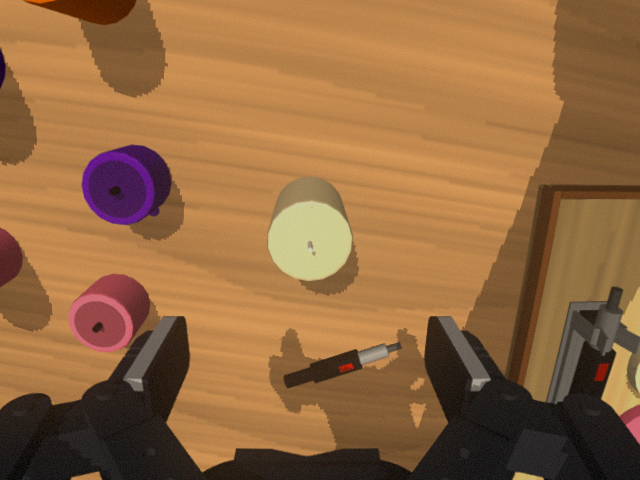

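{"api": "apply_moves", "payload": {
  "targets": [-0.09, -0.03, -1.2, 0, 0, 0, 1, -0.09, -0.03, -2.6, 0, 0, 0, 1, -0.09, -0.03, -3.8, 0, 0, 0, 1, -0.09, -0.03, -4.45, 0, 0, 0, 1, -0.09, -0.03, -4.45, 0, 0, 0, 1]
}}

```text
time: 11.0
ee_pos: [0.4355, -0.0671, 0.0224]
tcp_rot: [179.9, -0.3, -170.8]
wrist_force: [0.1, 0.3, -0.2]
opening: 0.0851
```

{"api": "apply_moves", "payload": {
  "targets": [0, 0, 0, 0, 0, 0, 0, 0, 0, 0, 0, 0, 0, 0, 0, 0, 0, 0, 0, 0, 0, 0, 0, 0, 0, 0, 0, 0, 0, 0, 0, 0, 0, 0, 0]
}}

```text
time: 11.5
ee_pos: [0.4383, -0.0686, 0.0272]
tcp_rot: [-180.0, 0.2, -170.9]
wrist_force: [0.1, 2.8, 6.2]
opening: 0.0492
```

{"api": "apply_moves", "payload": {
  "targets": [0, 0, 0.8, 0, 0, 0, 0, 0, 0, 2.0, 0, 0, 0, 0, 0.2, 0.6, 3.2, 0, 0, 0, 0, 0.5, 1.8, 4.0, 0, 0, 0, 0, 0.9, 3.2, 4.0, 0, 0, 0, 0]
}}

```text
time: 12.0
ee_pos: [0.466, 0.0277, 0.1502]
tcp_rot: [-179.9, 0.4, -171.1]
wrist_force: [1.0, -0.0, -2.3]
opening: 0.0491
```

{"api": "apply_moves", "payload": {
  "targets": [0.4, 1.5, 0, 0, 0, 0, 0, 0.8, 3.0, 0, 0, 0, 0, 0, 1.2, 4.5, 0, 0, 0, 0, 0, 1.6, 6.0, 0, 0, 0, 0, 0, 1.9, 7.4, 0, 0, 0, 0, 0]
}}

```text
time: 12.5
ee_pos: [0.5215, 0.2514, 0.146]
tcp_rot: [180.0, 0.1, -170.9]
wrist_force: [0.6, -0.2, -0.5]
opening: 0.0493
```

{"api": "apply_moves", "payload": {
  "targets": [0, 0.58, -0.6, 0, 0, 0, 0, 0, 0.58, -1.2, 0, 0, 0, 0, 0, 0.58, -1.2, 0, 0, 0, 0]
}}

```text
time: 12.8
ee_pos: [0.5199, 0.2667, 0.1072]
tcp_rot: [-179.9, -0.2, -170.9]
wrist_force: [-0.4, -0.4, -1.2]
opening: 0.0491
```

```bash
python3 wl.py w9
```

```text
{'time': 12.85, 'ee_pos': [0.5205, 0.2665, 0.1089], 'tcp_rot': [-179.9617, -0.1081, -170.9161], 'wrist_force': [0.1554, -0.9638, -2.1011], 'opening': 0.0491}
tcp px at z=.075 [306.33941437 284.94775132]
```

View pics/w9.png

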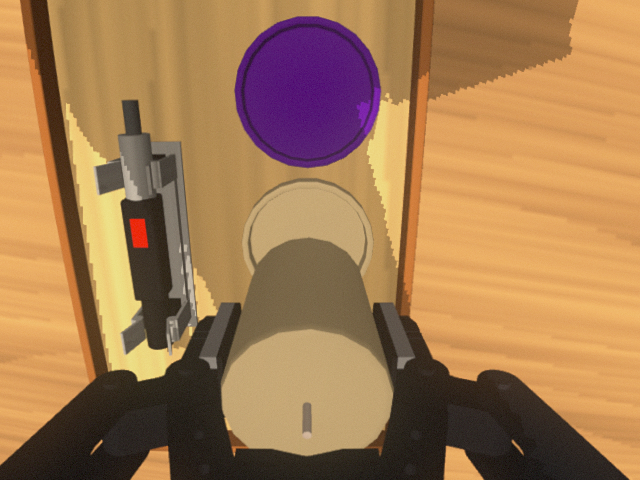

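```bash
python3 - <<'E'
from h import *
import pickle
c=pickle.load(open("w9.pkl","rb"))
hsv=cv2.cvtColor(c["img"],cv2.COLOR_RGB2HSV)
m=cv2.inRange(hsv,(125,100,20),(155,255,255));b=(225,10,390,175);z=np.zeros_like(m);z[b[1]:b[3],b[0]:b[2]]=m[b[1]:b[3],b[0]:b[2]]
cs,_=cv2.findContours(z,cv2.RETR_EXTERNAL,cv2.CHAIN_APPROX_NONE);cc=max(cs,key=cv2.contourArea);z[:]=0;cv2.fillPoly(z,[cv2.convexHull(cc)],1)
g=px2w(c,308,91,.012);print("nestv",fitcyl(c,z,g[0],g[1],.039,.006,.018))
for h in (.155,.158): print(px2w(c,307.5,392,h),px2w(c,307,404,h+.003))
# ivory nest visible left/right extents & top: rim outer top (309,179), left 243, right 373 
print(px2w(c,309,179,.018),px2w(c,243,240,.018),px2w(c,373,240,.018))
E
```

```text
nestv (array([0.43913508, 0.25375908]), np.float64(0.03416696427053041))
[0.51486501 0.26620983 0.155     ] [0.51638259 0.26632084 0.158     ]
[0.51244931 0.26582592 0.158     ] [0.51383723 0.26592062 0.161     ]
[0.48296246 0.26179769 0.018     ] [0.52452166 0.22948053 0.018     ] [0.51249469 0.30437366 0.018     ]
```

{"api": "apply_moves", "payload": {
  "targets": [0.17, 0.02, -0.8, 0, 0, 0, 0, 0.17, 0.02, -1.5, 0, 0, 0, 0, 0.17, 0.02, -2.0, 0, 0, 0, 0, 0.17, 0.02, -2.2, 0, 0, 0, 0, 0.17, 0.02, -2.3, 0, 0, 0, 0]
}}

```text
time: 13.35
ee_pos: [0.5263, 0.2669, 0.0409]
tcp_rot: [180.0, 0.0, -171.0]
wrist_force: [0.4, 0.5, -1.0]
opening: 0.0494
```

{"api": "apply_moves", "payload": {
  "targets": [0, 0, -0.05, 0, 0, 0, 0, 0, 0, -0.1, 0, 0, 0, 0, 0, 0, -0.1, 0, 0, 0, 0]
}}

```text
time: 13.65
ee_pos: [0.5264, 0.2673, 0.038]
tcp_rot: [180.0, 0.0, -170.9]
wrist_force: [0.9, 0.0, -1.5]
opening: 0.0495
```

{"api": "apply_moves", "payload": {
  "targets": [0, 0, -0.04, 0, 0, 0, 0, 0, 0, -0.04, 0, 0, 0, 0.7, 0, 0, -0.04, 0, 0, 0, 0.9, 0, 0, -0.04, 0, 0, 0, 0.9, 0, 0, 0.3, 0, 0, 0, 0.9]
}}

```text
time: 14.15
ee_pos: [0.5254, 0.2668, 0.0455]
tcp_rot: [-180.0, -0.1, -170.9]
wrist_force: [0.2, -1.1, -0.2]
opening: 0.0769
```

{"api": "apply_moves", "payload": {
  "targets": [0, 0, 1.0, 0, 0, 0, 1, 0, 0, 2.2, 0, 0, 0, 1, 0, 0, 3.6, 0, 0, 0, 1, -0.2, -1.0, 4.0, 0, 0, 0, 1, -0.5, -2.4, 4.0, 0, 0, 0, 1]
}}

```text
time: 14.65
ee_pos: [0.5122, 0.196, 0.1699]
tcp_rot: [179.9, 0.3, -170.8]
wrist_force: [-0.8, -0.6, 0.3]
opening: 0.0859
```

```bash
python3 wl.py w10
```

```text
{'time': 14.7, 'ee_pos': [0.5103, 0.1903, 0.1691], 'tcp_rot': [-179.9085, 0.1031, -170.9638], 'wrist_force': [5.9639, -2.1705, 0.9171], 'opening': 0.0853}
tcp px at z=.075 [297.95791492 233.38116586]
```

View pics/w10.png

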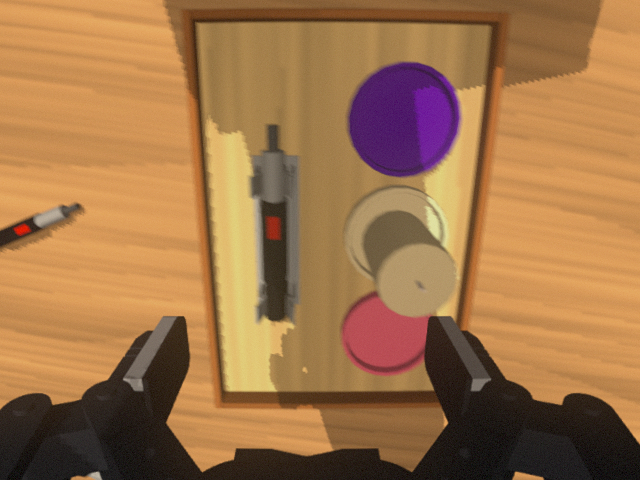

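{"api": "apply_moves", "payload": {
  "targets": [0, -1.6, 0, 0, 0, 0, 1, 0, -3.2, 0, 0, 0, 0, 1, 0, -4.8, 0, 0, 0, 0, 1, 0, -6.4, 0, 0, 0, 0, 1, 0, -8.0, 0, 0, 0, 0, 1]
}}

```text
time: 15.2
ee_pos: [0.5109, -0.0466, 0.1675]
tcp_rot: [-180.0, 0.1, -170.9]
wrist_force: [2.2, 0.4, 0.6]
opening: 0.0854
```

{"api": "apply_moves", "payload": {
  "targets": [0, -1.6, 0, 0, 0, 0, 1, 0, -3.2, 0, 0, 0, 0, 1, 0, -4.8, 0, 0, 0, 0, 1, 0, -6.4, 0, 0, 0, 0, 1, 0, -7.8, 0, 0, 0, 0, 1]
}}

```text
time: 15.7
ee_pos: [0.5107, -0.2812, 0.1673]
tcp_rot: [-180.0, 0.0, -171.0]
wrist_force: [-0.2, 0.7, 0.4]
opening: 0.0856
```

{"api": "apply_moves", "payload": {
  "targets": [0, -0.9, 0, 0, 0, 0, 1, 0, -0.9, 0, 0, 0, 0, 1, 0, -0.9, 0, 0, 0, 0, 1]
}}

```text
time: 16.0
ee_pos: [0.5109, -0.306, 0.1667]
tcp_rot: [180.0, -0.0, -171.0]
wrist_force: [0.3, -0.4, 0.5]
opening: 0.0855
```

```bash
python3 wl.py w11; python3 - <<'E'
from h import *
import pickle
s=camera("scene");pickle.dump(s,open("s11.pkl","wb"));c=camera("side");pickle.dump(c,open("d11.pkl","wb"))
A=cv2.resize(s["img"][100:240,320:480,::-1],None,fx=4,fy=4,interpolation=cv2.INTER_CUBIC);cv2.imwrite("pics/s11.png",A)
E
```

```text
{'time': 16.05, 'ee_pos': [0.5111, -0.3053, 0.1668], 'tcp_rot': [179.9872, 0.0081, -170.9452], 'wrist_force': [0.1634, 0.3682, -0.2592], 'opening': 0.0853}
tcp px at z=.075 [308.17434408 240.75481164]
```

View pics/w11.png

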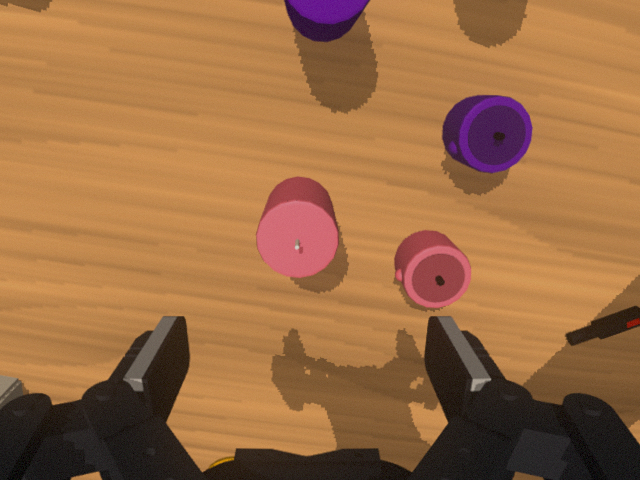

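View pics/s11.png

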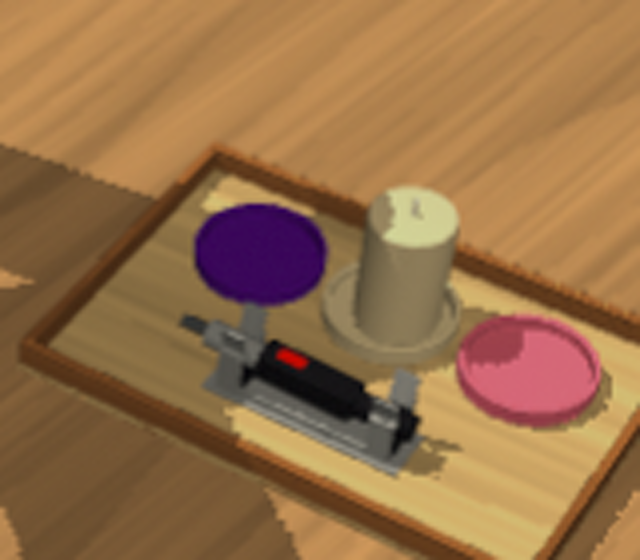

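{"api": "apply_moves", "payload": {
  "targets": [-0.05, -0.23, -1.2, 0, 0, 0, 1, -0.05, -0.23, -2.6, 0, 0, 0, 1, -0.05, -0.23, -3.9, 0, 0, 0, 1, -0.05, -0.23, -4.68, 0, 0, 0, 1, -0.05, -0.23, -4.68, 0, 0, 0, 1]
}}

```text
time: 16.65
ee_pos: [0.5079, -0.3104, 0.0227]
tcp_rot: [179.8, -0.3, -170.9]
wrist_force: [-0.2, -0.9, -1.1]
opening: 0.0856
```

{"api": "apply_moves", "payload": {
  "targets": [0, 0, 0, 0, 0, 0, 0, 0, 0, 0, 0, 0, 0, 0, 0, 0, 0, 0, 0, 0, 0, 0, 0, 0, 0, 0, 0, 0, 0, 0, 0, 0, 0, 0, 0]
}}

```text
time: 17.15
ee_pos: [0.5109, -0.3131, 0.0285]
tcp_rot: [-179.9, 0.2, -170.9]
wrist_force: [-0.5, 2.0, 5.9]
opening: 0.0492
```

```bash
python3 - <<'E'
from h import *
import pickle
for n,b in (("s11",(404,140,440,190)),("d11",None)):
    c=pickle.load(open(n+".pkl","rb"))
    if b is None:
        P=w2px(c,(.523,.267,.05)).astype(int);A=cv2.resize(c["img"][P[1]-50:P[1]+60,P[0]-70:P[0]+70,::-1],None,fx=4,fy=4);cv2.imwrite("pics/d11c.png",A);print(P)
    im=c["img"].copy()
    for (x,y),col in (((.5225,.267),(255,0,0)),((.5265,.2675),(0,0,255))):
        for z in (.01,.085):
            t=np.linspace(0,6.283,60);p=np.array([w2px(c,(x+.025*np.cos(a),y+.025*np.sin(a),z)) for a in t])
            cv2.polylines(im,[np.round(p*8).astype(np.int32)],True,col,1,cv2.LINE_AA,3)
    P=w2px(c,(.523,.267,.05)).astype(int);A=cv2.resize(im[P[1]-35:P[1]+35,P[0]-40:P[0]+40,::-1],None,fx=7,fy=7,interpolation=cv2.INTER_CUBIC);cv2.imwrite("pics/ov_"+n+".png",A)
E
```

```text
[310 128]
```

View pics/ov_s11.png

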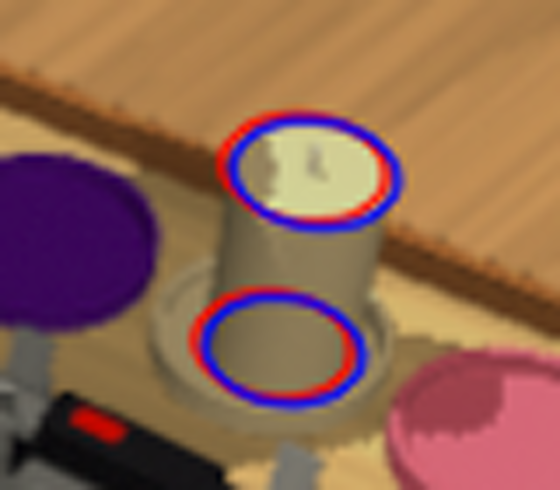

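View pics/ov_d11.png

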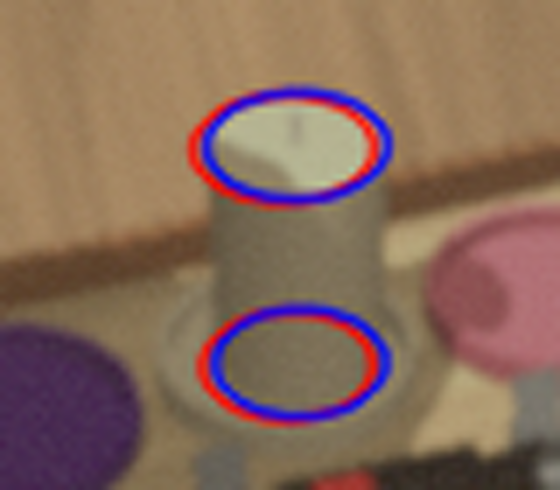

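{"api": "apply_moves", "payload": {
  "targets": [0, 0, 0.8, 0, 0, 0, 0, 0, 0, 2.0, 0, 0, 0, 0, 0.1, 0.6, 3.4, 0, 0, 0, 0, 0.3, 1.8, 4.4, 0, 0, 0, 0, 0.6, 3.3, 4.6, 0, 0, 0, 0]
}}

```text
time: 17.65
ee_pos: [0.5291, -0.2143, 0.1697]
tcp_rot: [-179.8, 0.4, -171.1]
wrist_force: [0.9, 0.2, -1.5]
opening: 0.0494
```

{"api": "apply_moves", "payload": {
  "targets": [0.3, 1.5, 0, 0, 0, 0, 0, 0.6, 3.0, 0, 0, 0, 0, 0, 0.9, 4.5, 0, 0, 0, 0, 0, 1.2, 6.0, 0, 0, 0, 0, 0, 1.5, 7.5, 0, 0, 0, 0, 0]
}}

```text
time: 18.15
ee_pos: [0.573, 0.0132, 0.1655]
tcp_rot: [-180.0, 0.1, -170.9]
wrist_force: [1.0, -0.5, -0.8]
opening: 0.0492
```

{"api": "apply_moves", "payload": {
  "targets": [0.3, 1.5, 0, 0, 0, 0, 0, 0.6, 3.0, 0, 0, 0, 0, 0, 0.8, 4.5, 0, 0, 0, 0, 0, 1.0, 6.0, 0, 0, 0, 0, 0, 1.15, 7.5, 0, 0, 0, 0, 0]
}}

```text
time: 18.65
ee_pos: [0.6074, 0.2383, 0.1654]
tcp_rot: [180.0, 0.1, -170.9]
wrist_force: [1.4, -0.2, -0.1]
opening: 0.0494
```

{"api": "apply_moves", "payload": {
  "targets": [0, 1.2, 0, 0, 0, 0, 0, 0, 1.5, -0.6, 0, 0, 0, 0, 0, 1.5, -1.0, 0, 0, 0, 0, 0, 1.5, -1.0, 0, 0, 0, 0]
}}

```text
time: 19.05
ee_pos: [0.6064, 0.2806, 0.1324]
tcp_rot: [-179.9, -0.2, -170.9]
wrist_force: [-0.3, -0.9, -1.4]
opening: 0.0492
```

```bash
python3 wl.py w12
```

```text
{'time': 19.1, 'ee_pos': [0.6068, 0.2802, 0.1336], 'tcp_rot': [-179.9631, -0.0816, -170.9776], 'wrist_force': [0.2313, 0.1548, -1.5579], 'opening': 0.0494}
tcp px at z=.075 [306.33501913 263.53575487]
```

View pics/w12.png

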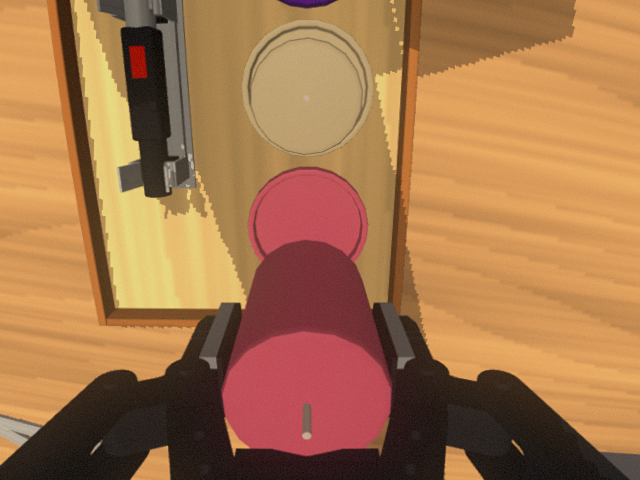

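{"api": "apply_moves", "payload": {
  "targets": [0.06, 0.02, -1.0, 0, 0, 0, 0, 0.06, 0.02, -2.0, 0, 0, 0, 0, 0.06, 0.02, -2.7, 0, 0, 0, 0, 0.06, 0.02, -3.0, 0, 0, 0, 0, 0.06, 0.02, -3.05, 0, 0, 0, 0]
}}

```text
time: 19.6
ee_pos: [0.609, 0.2808, 0.0426]
tcp_rot: [-180.0, -0.0, -171.0]
wrist_force: [-0.3, -0.1, -0.8]
opening: 0.0494
```

{"api": "apply_moves", "payload": {
  "targets": [0, 0, -0.05, 0, 0, 0, 0, 0, 0, -0.1, 0, 0, 0, 0, 0, 0, -0.12, 0, 0, 0, 0, 0, 0, -0.12, 0, 0, 0, 0]
}}

```text
time: 20.0
ee_pos: [0.6092, 0.282, 0.0396]
tcp_rot: [180.0, 0.0, -170.9]
wrist_force: [-0.1, 0.3, -1.1]
opening: 0.0489
```

{"api": "apply_moves", "payload": {
  "targets": [0, 0, -0.05, 0, 0, 0, 0, 0, 0, -0.05, 0, 0, 0, 0.7, 0, 0, -0.05, 0, 0, 0, 0.9, 0, 0, -0.05, 0, 0, 0, 0.9, 0, 0, 0.3, 0, 0, 0, 0.9]
}}

```text
time: 20.5
ee_pos: [0.6081, 0.2815, 0.0467]
tcp_rot: [-180.0, -0.2, -170.9]
wrist_force: [0.4, -0.1, -0.1]
opening: 0.0769
```

{"api": "apply_moves", "payload": {
  "targets": [0, 0, 1.0, 0, 0, 0, 1, 0, 0, 2.2, 0, 0, 0, 1, 0, 0, 3.6, 0, 0, 0, 1, -0.4, -1.0, 4.2, 0, 0, 0, 1, -0.9, -2.4, 4.4, 0, 0, 0, 1]
}}

```text
time: 21.0
ee_pos: [0.5827, 0.2108, 0.1834]
tcp_rot: [179.9, 0.3, -170.8]
wrist_force: [1.2, -1.2, 0.3]
opening: 0.0855
```

{"api": "apply_moves", "payload": {
  "targets": [-0.6, -1.5, 0, 0, 0, 0, 1, -1.2, -3.0, 0, 0, 0, 0, 1, -1.8, -4.5, 0, 0, 0, 0, 1, -2.4, -6.0, 0, 0, 0, 0, 1, -3.0, -7.5, 0, 0, 0, 0, 1]
}}

```text
time: 21.5
ee_pos: [0.491, -0.0166, 0.181]
tcp_rot: [-180.0, 0.1, -170.9]
wrist_force: [0.2, -0.4, 0.8]
opening: 0.0855
```

{"api": "apply_moves", "payload": {
  "targets": [-0.6, -1.5, 0, 0, 0, 0, 1, -1.2, -3.0, 0, 0, 0, 0, 1, -1.8, -4.5, 0, 0, 0, 0, 1, -2.4, -6.0, 0, 0, 0, 0, 1, -3.0, -7.5, 0, 0, 0, 0, 1]
}}

```text
time: 22.0
ee_pos: [0.401, -0.2418, 0.1812]
tcp_rot: [-179.9, 0.1, -170.9]
wrist_force: [1.8, -0.0, 0.0]
opening: 0.0855
```

{"api": "apply_moves", "payload": {
  "targets": [-0.5, -1.3, 0, 0, 0, 0, 1, -1.0, -2.4, -0.4, 0, 0, 0, 1, -1.0, -2.4, -0.4, 0, 0, 0, 1, -1.0, -2.4, -0.4, 0, 0, 0, 1]
}}

```text
time: 22.4
ee_pos: [0.3715, -0.3125, 0.1684]
tcp_rot: [180.0, 0.0, -171.1]
wrist_force: [-0.1, 0.4, 0.3]
opening: 0.0853
```

```bash
python3 wl.py w13; python3 - <<'E'
from h import *
import pickle
s=camera("scene");pickle.dump(s,open("s13.pkl","wb"));save(s,"s13.png")
E
```

```text
{'time': 22.45, 'ee_pos': [0.372, -0.312, 0.1686], 'tcp_rot': [-179.99, 0.0258, -170.9746], 'wrist_force': [-0.3927, -0.6041, 0.5609], 'opening': 0.0856}
tcp px at z=.075 [307.85331389 240.20709542]
```

View pics/w13.png

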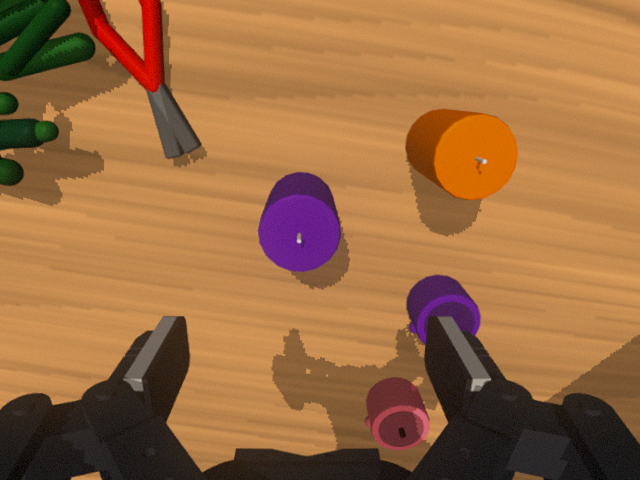

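View pics/s13.png

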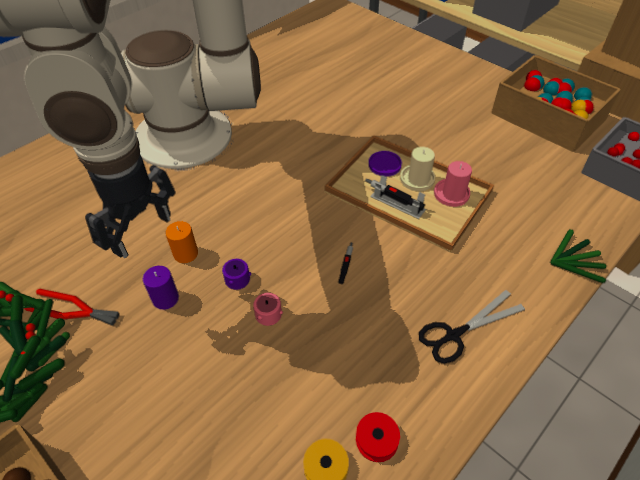

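{"api": "apply_moves", "payload": {
  "targets": [-0.13, -0.21, -1.2, 0, 0, 0, 1, -0.13, -0.21, -2.6, 0, 0, 0, 1, -0.13, -0.21, -3.9, 0, 0, 0, 1, -0.13, -0.21, -4.7, 0, 0, 0, 1, -0.13, -0.21, -4.7, 0, 0, 0, 1]
}}

```text
time: 23.0
ee_pos: [0.3672, -0.316, 0.0243]
tcp_rot: [179.8, -0.2, -170.8]
wrist_force: [-0.4, 0.3, 0.4]
opening: 0.0853
```

{"api": "apply_moves", "payload": {
  "targets": [0, 0, 0, 0, 0, 0, 0, 0, 0, 0, 0, 0, 0, 0, 0, 0, 0, 0, 0, 0, 0, 0, 0, 0, 0, 0, 0, 0, 0, 0, 0, 0, 0, 0, 0]
}}

```text
time: 23.5
ee_pos: [0.3693, -0.3189, 0.0293]
tcp_rot: [-179.9, 0.2, -170.9]
wrist_force: [0.1, 2.2, 6.2]
opening: 0.0495
```

{"api": "apply_moves", "payload": {
  "targets": [0, 0, 0.8, 0, 0, 0, 0, 0, 0, 2.0, 0, 0, 0, 0, 0.1, 0.4, 3.4, 0, 0, 0, 0, 0.3, 1.8, 4.5, 0, 0, 0, 0, 0.5, 3.3, 5.0, 0, 0, 0, 0]
}}

```text
time: 24.0
ee_pos: [0.3837, -0.2209, 0.1805]
tcp_rot: [-179.8, 0.2, -171.1]
wrist_force: [1.9, 0.8, -0.0]
opening: 0.049
```

{"api": "apply_moves", "payload": {
  "targets": [0.2, 1.5, 0, 0, 0, 0, 0, 0.4, 3.0, 0, 0, 0, 0, 0, 0.6, 4.5, 0, 0, 0, 0, 0, 0.8, 6.0, 0, 0, 0, 0, 0, 1.0, 7.5, 0, 0, 0, 0, 0]
}}

```text
time: 24.5
ee_pos: [0.413, 0.0061, 0.178]
tcp_rot: [-180.0, 0.2, -171.0]
wrist_force: [0.5, -0.2, -1.6]
opening: 0.0491
```

{"api": "apply_moves", "payload": {
  "targets": [0.2, 1.5, 0, 0, 0, 0, 0, 0.4, 3.0, 0, 0, 0, 0, 0, 0.6, 4.5, 0, 0, 0, 0, 0, 0.8, 6.0, 0, 0, 0, 0, 0, 0.87, 7.5, 0, 0, 0, 0, 0]
}}

```text
time: 25.0
ee_pos: [0.4392, 0.2316, 0.1778]
tcp_rot: [180.0, 0.1, -170.9]
wrist_force: [0.7, -0.8, -1.7]
opening: 0.049
```

{"api": "apply_moves", "payload": {
  "targets": [0, 0.8, -0.6, 0, 0, 0, 0, 0, 0.8, -1.4, 0, 0, 0, 0, 0, 0.8, -1.4, 0, 0, 0, 0, 0, 0.8, -1.4, 0, 0, 0, 0]
}}

```text
time: 25.4
ee_pos: [0.4389, 0.2532, 0.1355]
tcp_rot: [180.0, 0.0, -170.9]
wrist_force: [-0.3, -0.2, -1.2]
opening: 0.0495
```

```bash
python3 wl.py w14
```

```text
{'time': 25.45, 'ee_pos': [0.4394, 0.2531, 0.1362], 'tcp_rot': [179.9688, 0.0902, -170.9706], 'wrist_force': [0.06, 0.52, -0.5568], 'opening': 0.049}
tcp px at z=.075 [306.90278633 260.9793748 ]
```

View pics/w14.png

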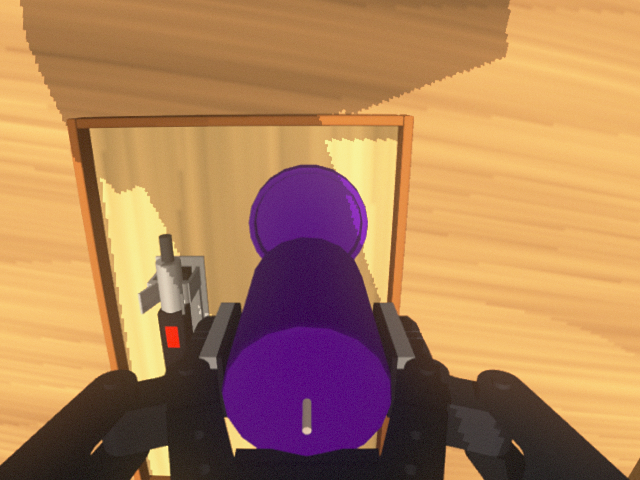

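{"api": "apply_moves", "payload": {
  "targets": [0.03, 0.02, -1.0, 0, 0, 0, 0, 0.03, 0.02, -2.0, 0, 0, 0, 0, 0.03, 0.02, -2.7, 0, 0, 0, 0, 0.03, 0.02, -3.0, 0, 0, 0, 0, 0.03, 0.02, -3.1, 0, 0, 0, 0]
}}

```text
time: 25.95
ee_pos: [0.4403, 0.2536, 0.0422]
tcp_rot: [180.0, 0.0, -171.0]
wrist_force: [-0.1, -0.2, -0.9]
opening: 0.0492
```

{"api": "apply_moves", "payload": {
  "targets": [0, 0, -0.05, 0, 0, 0, 0, 0, 0, -0.1, 0, 0, 0, 0, 0, 0, -0.12, 0, 0, 0, 0, 0, 0, -0.12, 0, 0, 0, 0]
}}

```text
time: 26.35
ee_pos: [0.4406, 0.2543, 0.0393]
tcp_rot: [180.0, 0.1, -170.9]
wrist_force: [-1.1, -1.2, 6.2]
opening: 0.0492
```

Contact is felt (6 N), so I open, retreat and check.

{"api": "apply_moves", "payload": {
  "targets": [0, 0, 0, 0, 0, 0, 0.7, 0, 0, 0, 0, 0, 0, 0.9, 0, 0, 0, 0, 0, 0, 0.9, 0, 0, 0.2, 0, 0, 0, 0.9, 0, 0, 0.6, 0, 0, 0, 0.9]
}}

```text
time: 26.85
ee_pos: [0.4393, 0.2536, 0.0558]
tcp_rot: [-180.0, -0.1, -170.9]
wrist_force: [-0.5, 1.1, -0.0]
opening: 0.0769
```

{"api": "apply_moves", "payload": {
  "targets": [0, 0, 1.0, 0, 0, 0, 1, 0, 0, 2.2, 0, 0, 0, 1, 0, 0, 3.6, 0, 0, 0, 1, -0.4, -1.0, 4.4, 0, 0, 0, 1, -0.9, -2.4, 5.0, 0, 0, 0, 1]
}}

```text
time: 27.35
ee_pos: [0.4131, 0.1823, 0.2087]
tcp_rot: [180.0, 0.1, -170.8]
wrist_force: [-0.2, -0.9, -0.2]
opening: 0.0852
```

{"api": "apply_moves", "payload": {
  "targets": [0, -1.5, 0, 0, 0, 0, 1, 0, -3.0, 0, 0, 0, 0, 1, 0, -4.5, 0, 0, 0, 0, 1, 0, -6.0, 0, 0, 0, 0, 1, 0, -6.0, 0, 0, 0, 0, 1]
}}

```text
time: 27.85
ee_pos: [0.4126, -0.0023, 0.2073]
tcp_rot: [-179.9, 0.1, -171.3]
wrist_force: [-0.1, -0.2, 0.5]
opening: 0.0855
```

```bash
cat > fin.py <<'E'
from h import *
import pickle
o=bot.get_obs();print({k:np.round(v,4).tolist() for k,v in o.items() if k in("time","ee_pos","wrist_force","opening")})
T={"violet":(.4385,.2537),"ivory":(.5225,.267),"pink":(.6065,.2803)}
out=[]
for n in("scene","side"):
    c=camera(n);pickle.dump(c,open(n+"F.pkl","wb"));save(c,n+"F.png");im=c["img"].copy()
    P=w2px(c,(.53,.23,.04)).astype(int)
    for k,(x,y) in T.items():
        for z in (.01,.085):
            p=np.array([w2px(c,(x+.025*np.cos(a),y+.025*np.sin(a),z)) for a in np.linspace(0,6.283,60)])
            cv2.polylines(im,[np.round(p*8).astype(np.int32)],True,(0,255,255),1,cv2.LINE_AA,3)
    for J,nm in((im,"ov"),(c["img"],"raw")):
        A=cv2.resize(J[P[1]-75:P[1]+75,P[0]-100:P[0]+100,::-1],None,fx=4,fy=4,interpolation=cv2.INTER_CUBIC);cv2.imwrite(f"pics/F{nm}_{n}.png",A)
E
python3 fin.py
```

```text
{'time': 27.85, 'ee_pos': [0.4126, -0.0023, 0.2073], 'wrist_force': [-0.1167, -0.2066, 0.4685], 'opening': 0.0855}
```

View pics/Fov_scene.png

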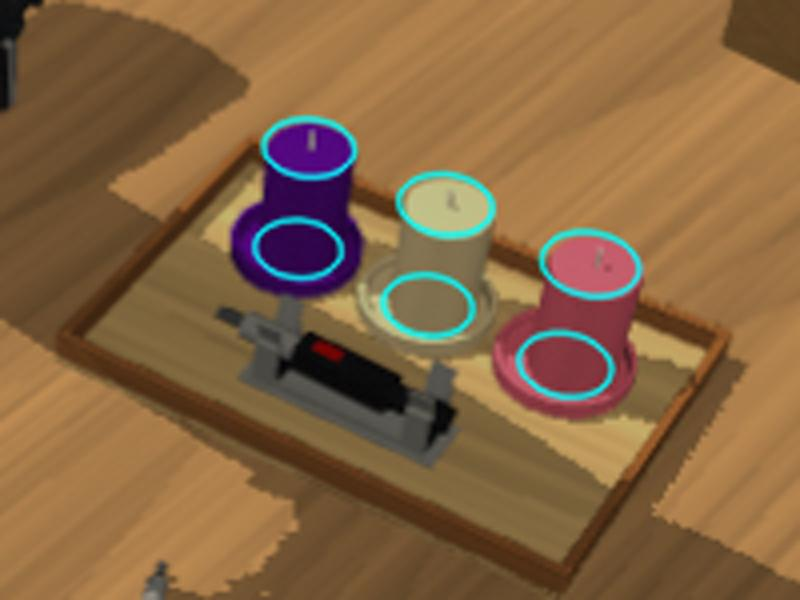

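View pics/Fov_side.png

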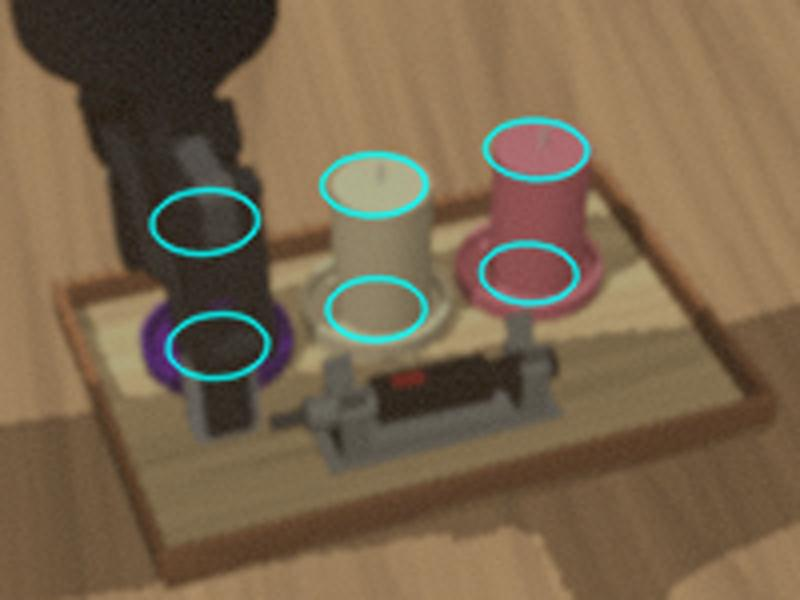

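View pics/sceneF.png

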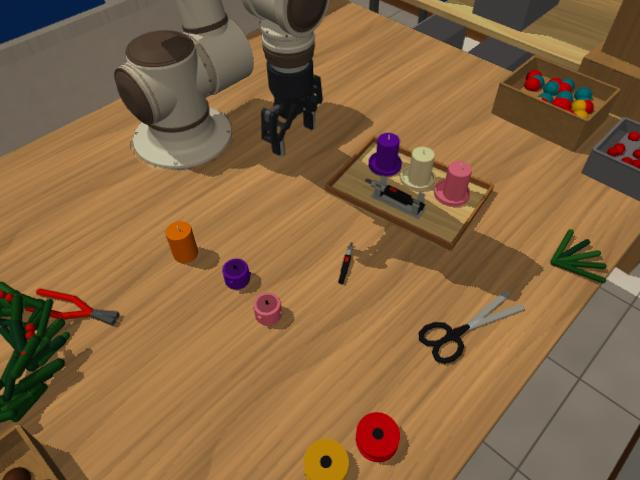

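```bash
python3 - <<'E'
from h import *
import pickle
R=Rot.from_euler("z",9.1,degrees=True).as_matrix();C=np.array([.535,.1782,.006])
o=[]
for n in("scene","side"):
    c=pickle.load(open(n+"F.pkl","rb"));im=cv2.resize(c["img"],None,fx=8,fy=8,interpolation=cv2.INTER_CUBIC)
    for h,col in((.022,(0,255,0)),(.028,(255,0,255))):
        # handle top rect + tail disc
        q=[(x,y,h+.009) for x,y in((-.03,-.009),(.03,-.009),(.03,.009),(-.03,.009))]
        d=[(.063,.008*np.cos(a),h+.008*np.sin(a)) for a in np.linspace(0,6.28,30)]
        nz=[(-.08,0,h),(-.063,0,h)]
        for S,cl in((q,True),(d,True),(nz,False)):
            p=np.array([w2px(c,C+R@np.array(v)) for v in S]);cv2.polylines(im,[np.round((p+.5)*8-.5).astype(np.int32)],cl,col,1,cv2.LINE_AA)
    P=(w2px(c,C+[0,0,.02])*8).astype(int);o.append(im[P[1]-220:P[1]+220,P[0]-340:P[0]+340,::-1])
    cv2.imwrite(f"pics/L_{n}.png",o[-1])
E
```

```text
(no output)
```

View pics/L_scene.png

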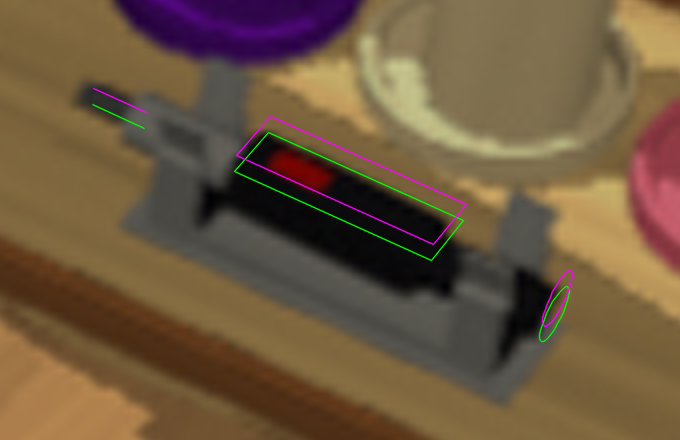

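View pics/L_side.png

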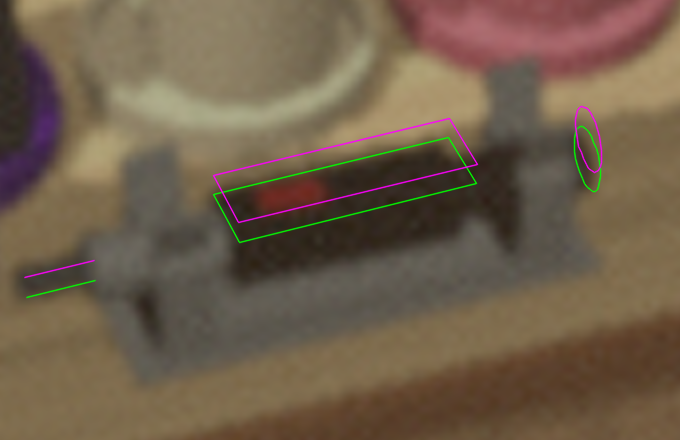

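{"api": "apply_moves", "payload": {
  "targets": [0.7, 1.2, 0, 0, 0, 0, 0, 1.4, 2.4, 0, 0, 0, 0, 0, 2.1, 3.6, 0, 0, 0, 0, 0, 2.8, 4.9, -0.6, 0, 0, 0, 0, 3.4, 5.95, -1.5, 0, 0, 0, 0]
}}

```text
time: 28.45
ee_pos: [0.5159, 0.1847, 0.1621]
tcp_rot: [179.9, 0.2, -170.8]
wrist_force: [0.4, -0.6, 0.8]
opening: 0.0119
```

{"api": "apply_moves", "payload": {
  "targets": [0, 0, -1.0, 0, 0, 0, 0, 0, 0, -2.0, 0, 0, 0, 0, 0, 0, -2.5, 0, 0, 0, 0, 0, 0, -2.5, 0, 0, 0, 0]
}}

```text
time: 28.85
ee_pos: [0.5134, 0.1812, 0.0842]
tcp_rot: [-180.0, -0.2, -170.8]
wrist_force: [-0.0, -0.0, 1.1]
opening: -0.0001
```

```bash
python3 wl.py w15
```

```text
{'time': 28.9, 'ee_pos': [0.5144, 0.1811, 0.0861], 'tcp_rot': [-179.9983, -0.0445, -170.8716], 'wrist_force': [0.2637, -0.0291, -0.1957], 'opening': 0.0001}
tcp px at z=.075 [306.50197197 310.16689918]
```

View pics/w15.png

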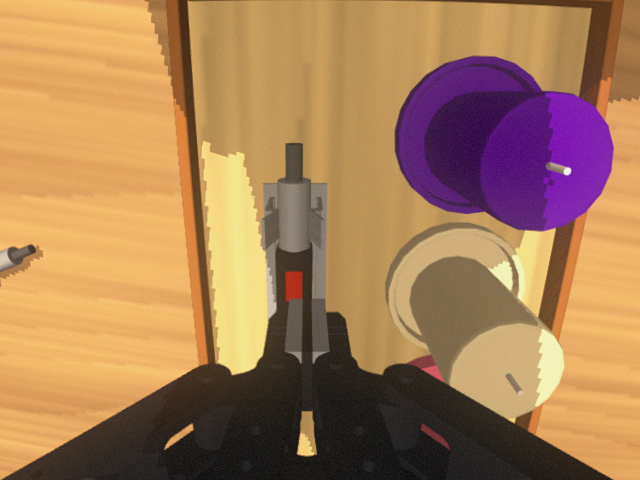

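{"api": "apply_moves", "payload": {
  "targets": [0.02, -0.2, -0.5, 0, 0, 0, 0, 0.02, -0.2, -1.0, 0, 0, 0, 0, 0.02, -0.2, -1.3, 0, 0, 0, 0, 0.02, -0.2, -1.45, 0, 0, 0, 0, 0.02, -0.2, -1.45, 0, 0, 0, 0]
}}

```text
time: 29.4
ee_pos: [0.5151, 0.1742, 0.0417]
tcp_rot: [-180.0, -0.1, -171.0]
wrist_force: [0.3, -0.1, 0.1]
opening: -0.0005
```

{"api": "apply_moves", "payload": {
  "targets": [0, 0, -0.06, 0, 0, 0, 0, 0, 0, -0.12, 0, 0, 0, 0, 0, 0, -0.15, 0, 0, 0, 0, 0, 0, -0.15, 0, 0, 0, 0]
}}

```text
time: 29.8
ee_pos: [0.5155, 0.1745, 0.038]
tcp_rot: [180.0, 0.0, -170.9]
wrist_force: [-0.9, -0.6, 0.3]
opening: 0.0003
```

{"api": "apply_moves", "payload": {
  "targets": [0, 0, -0.04, 0, 0, 0, 0, 0, 0, -0.08, 0, 0, 0, 0, 0, 0, -0.1, 0, 0, 0, 0, 0, 0, -0.1, 0, 0, 0, 0]
}}

```text
time: 30.2
ee_pos: [0.5159, 0.174, 0.0369]
tcp_rot: [-180.0, 0.1, -171.0]
wrist_force: [-4.7, -4.0, 16.0]
opening: -0.0001
```

{"api": "apply_moves", "payload": {
  "targets": [0, 0, 0.6, 0, 0, 0, 0, 0, 0, 1.8, 0, 0, 0, 0, 0, 0, 3.2, 0, 0, 0, 0, 0, 0, 4.6, 0, 0, 0, 0, -0.5, -1.0, 5.4, 0, 0, 0, 0]
}}

```text
time: 30.7
ee_pos: [0.5018, 0.1461, 0.1999]
tcp_rot: [179.9, 0.2, -170.8]
wrist_force: [-0.4, -0.2, 0.2]
opening: -0.0001
```

{"api": "apply_moves", "payload": {
  "targets": [-0.5, -1.4, 0, 0, 0, 0, 0, -1.0, -2.8, 0, 0, 0, 0, 0, -1.5, -4.2, 0, 0, 0, 0, 0.5, -1.8, -5.4, 0, 0, 0, 0, 0.5, -1.8, -5.4, 0, 0, 0, 0, 0.5]
}}

```text
time: 31.2
ee_pos: [0.4455, -0.0207, 0.1974]
tcp_rot: [-179.9, 0.0, -171.2]
wrist_force: [0.2, 1.2, 1.2]
opening: 0.0422
```

```bash
python3 fin.py; python3 wl.py w16
```

```text
{'time': 31.2, 'ee_pos': [0.4455, -0.0207, 0.1974], 'wrist_force': [0.1653, 1.2443, 1.1937], 'opening': 0.0422}
{'time': 31.35, 'ee_pos': [0.4467, -0.0174, 0.197], 'tcp_rot': [179.9907, 0.0304, -170.9777], 'wrist_force': [0.4166, 0.2711, -0.1995], 'opening': 0.0427}
tcp px at z=.075 [308.09539133 225.14132204]
```

View pics/Fov_scene.png

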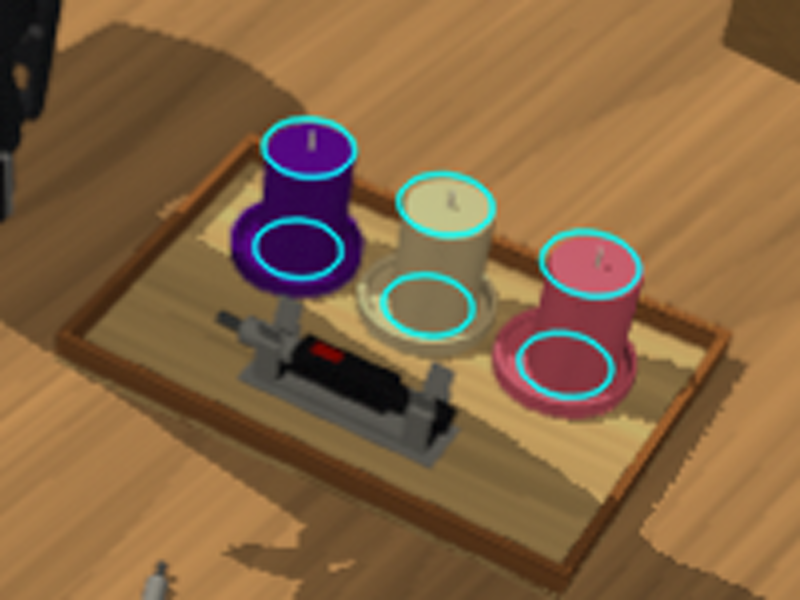

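View pics/sceneF.png

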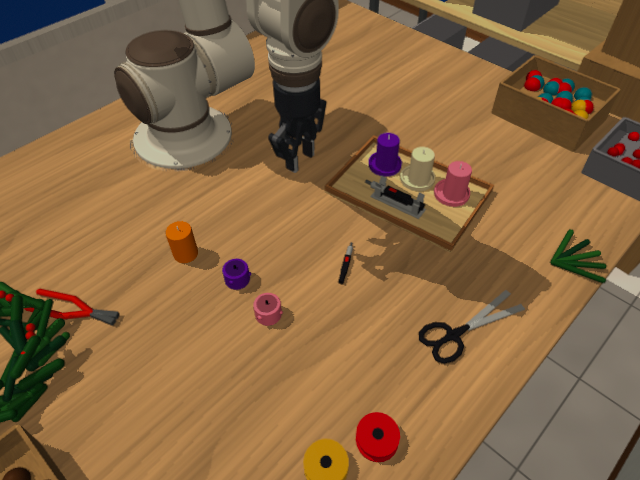

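```bash
python3 -c "
from workcell import bot
print(bot.job_done())"
```

```text
the job is handed in; nothing more can be done
None
```

The set is packed and the job handed in at about 31 s. The three new candles stand upright in the nests of their own colour. The larger lighter is in the clip, and the gripper has let go and is clear of everything.

**Candles:** In the final scene picture all three lie within a few millimetres of the nest centres, against the 13 mm allowed. The side camera agreed for ivory and pink, but the gripper blocked its view of violet.

**Lighter:** I pushed it in with the gripper, and the first pictures left its height unclear. One estimate put the nozzle end about 3 to 5 mm high, suggesting a slight tilt. I pressed the handle again with shut fingers. They met it at 37 mm and held at about 16 N, which puts the axis about 22 mm above the clip's origin, the home height. That press was near the steel end; I did not measure each end's height again afterwards.

**Left alone:** Both burnt-down candles, the orange candle and the small lighter are where they started in the scene picture.

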